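Close up the hexagon tiles of a pot stand

ROBOT

A 6-joint arm with a two-finger parallel gripper is mounted at the origin on the work surface. World frame = base frame: x ahead of the robot, y to its left, z up, the work surface at z = 0. Lengths are in m, angles in rad, forces in N, time in s.
With the tool pointing down it reaches from about 0.35 to 0.875 m from the base axis. Payload 15.5 kg.
Tool frame: the origin (TCP) lies at the very end of the fingers, on their centre line; the grasp point (between the pads) lies 19 mm behind it; z points along the fingers, y is the direction in which the jaws open and shut (so a half turn about z gives the same grasp; the last joint's range is limited). The gripper opens to 85 mm and grips with 20 to 120 N. Pads are 22 mm wide; open, the fingers measure 114 mm over their backs; the gripper's body (76 mm by 85 mm) begins 54 mm behind the grasp point. The pads swing forward as they close: fully open they stand 13 mm farther back than shut.
Start: joints at [-1.302, 0.494, 1.345, -0, 1.302, -0.096], TCP at [0.222, -0.584, 0.201] pointing down, gripper open.
Joint ranges: [-2.91, 2.91], [-0.82, 2.16], [0.22, 2.67], [-1.22, 4.37], [0.12, 2.79], [-3.08, 3.08]. Speed limits (rad/s): [1.89, 1.89, 2.57, 3.01, 3.01, 3.01].

INTERFACE

Orientations are given as a unit quaternion [x, y, z, w].
In Python, from station import ctrl gives the robot as it stands.
- The arm moves only by the shell command python3 -m handwheel 'ROWS'. ROWS is JSON, a list that holds one entry, the list of rows, each a list of 7 numbers: the finger opening in cm, from 0 to 8.54, then the shift along the tool's x, y, z in cm, then the turn, a rotation vector about the tool's x, y, z in rad. A call has exactly 8 rows; each row shifts and turns the pose as measured when the row begins, along the tool's axes as they then stand; what a row does not reach is not made up. A row lasts 1/12 s, in which the tool goes at most 41.7 mm and 7.16 degrees, less where a joint would pass 70% of its speed; a pose out of reach is approached as far as the arm can. A call with a gripper value outside its range is refused whole. The fingers move at their own pace and stop on an object; the grip force is fixed at half the most. Time passes only in rows, so rows that do not move let the fingers close, or fill a call up. It gives the time, the measured TCP pose, the force and the opening at its end, in the units of the state.
- ctrl.read_state(): the state, without advancing time (a new reading comes with each control period).
- ctrl.grab_frame(name): name is "scene" or "top"; returns a dict with "color" (420x560x3 uint8, red, green, blue), "camera_matrix" (3x3 intrinsics, pixels), "R" (3x3) and "t" (3): a world point X has camera coordinates R X + t. Camera axes: x right, y down, z forward; pixel columns grow to the right and rows downward; lengths in m; the calibration is good to about 2 mm. A picture is of the moment at which its call begins. There is no depth.
- ctrl.close_job(): hands the job in, once; it reports no verdict.
The state is a dict: "time": time; "joint_positions": joint angles; "joint_vel": joint speeds; "tau": joint torques, N m; "eef_pos": TCP position; "orientation": TCP orientation; "force": force on the tool from outside, world axes, zero at the start; "torque": the same for the moment, N m; "grip_width": finger opening in m.
Only numpy, scipy, OpenCV 4.12 (cv2) and the standard library are available. Lean on these libraries where they do the work, as an engineer would, in place of code of your own. Each camera call takes 0.05 s, during which the arm holds its last target.

TASK

Finish laying the pot stand: push the loose red tile along to sit tight among its neighbours, then fit the blue tile from the drying rack into the place that is left, so that all seven lie flat, side by side and fully down, decorated faces up. Lay the blue tile down on the table first, decorated face up, let go, and take it again by its edges. Do not drop it, do not touch the wet white tile, and leave the glue, the brush and the basket where they are.

Things in the scene. Friction and masses are not known exactly. Their poses are not given: they have to be found in the camera images.
- tray: pot stand: dark hexagonal frame with a bottom, fixed. Inside 152 mm between opposite walls; walls 8 mm thick; inner floor 6 mm, rim 18 mm above the table, so tiles stand 12 mm proud of the rim. Takes seven tiles, one in the middle and six round it, with about 2 mm of play from wall to wall. Origin: centre of its underside, z up; walls square to 0, 60, 120.. degrees from its x
- place_a (a point): centre, on the inner floor, of one of the two places of the ring still to be filled properly: 50.5 mm from the tray's centre along its x. A tile lies here with its flat sides parallel to the tray's walls
- place_b (a point): the same for the next place, 60 degrees further round (counter-clockwise from above)
- tile_mid: cream wooden hexagonal tile in the middle of the tray. All tiles: 50 mm across flats, 57.7 mm across corners, 24 mm thick, edges bevelled 1.5 mm, about 40 g. Origin: centre of the plain wooden underside; z points out of the decorated face; flat sides face 0, 60, 120.. degrees from x
- tile_loose: red tile, same size and axes as tile_mid. Lies flat and square in the tray but 9 to 17 mm from place_a, along the wall towards place_b, so it blocks both. Wall and middle tile guide it when it is pushed along that wall to place_a, where it meets tile_5
- tile_blue: blue tile, same size and axes as tile_mid: the last one. It starts on edge, standing on a flat side, in either slot of the drying rack, decorated face towards the rack's +x, up to 6 mm off the middle of the slot along the rack's y
- tile_2: green tile in the ring, 120 degrees round from the tray's x (next to place_b); size and axes as tile_mid
- tile_3: ochre tile in the ring, at 180 degrees; size and axes as tile_mid
- tile_4: green tile in the ring, at 240 degrees; size and axes as tile_mid
- tile_5: ochre tile in the ring, at 300 degrees (next to place_a); size and axes as tile_mid
- rack: drying rack, fixed: board 175 x 66 x 10 mm, two slots 37 mm either side of its middle along x. Each slot is two pairs of 8 mm dowels, 24 mm high above the board and 27 mm apart in the clear. A tile rests on the board, faces square to the rack's x (it may lean a little), its top side 60 mm above the table. Origin: centre of its underside, z up
- tile_wet: white primed tile, still wet, on edge in the rack's other slot; size and axes as tile_mid. Not to be touched
- glue: white glue bottle, 48 mm diameter, 150 mm high, upright; origin: centre of its underside. Leave it
- brush: flat brush 190 mm long, 42 mm wide, lying along its x; origin: its middle, on the table. Leave it
- basket: half-woven paper basket, 115 mm diameter, upright reeds to about 170 mm high; origin: centre of its underside. Leave it
Mind the look-alikes: they are no part of the job. There is more than one size of the tray; the one meant has the size given above.

How it is judged:
On the way:
1. the blue tile lies flat on the table, decorated face up, let go (height (world z) of tile_blue below 0.003 m and angle between tile_blue's own z axis and vertical below 0.06 rad and contact force between the fingers and tile_blue below 0.05 N and linear speed of tile_blue below 0.03 m/s), for 0.1 s.
At the end, for the whole second after the job is handed in: The red and the blue tile fill the two open places, one each, either way round (centres within 5 mm); the other five are within 6 mm of where they were; all seven lie on the tray floor (within 2 mm, tilt under 0.05 rad), decorated faces up, at rest and released (((horizontal distance between tile_loose and place_a below 0.005 m and horizontal distance between tile_blue and place_b below 0.005 m) or (horizontal distance between tile_loose and place_b below 0.005 m and horizontal distance between tile_blue and place_a below 0.005 m)) and z of each of tile_blue, tile_loose, tile_mid, tile_2, tile_3, tile_4, tile_5 in the frame of tray below 0.008 m and angle between each of tile_blue, tile_loose, tile_mid, tile_2, tile_3, tile_4, tile_5's own z axis and vertical below 0.05 rad and distance of each of tile_mid, tile_2, tile_3, tile_4, tile_5 from where it was at the start of the episode below 0.006 m and linear speed of each of tile_blue, tile_loose below 0.02 m/s); the robot touches nothing.
It fails at once if the blue tile is dropped (falls freely faster than 0.9 m/s, from about 40 mm) (contact force between anything else and tile_blue below 0.01 N and linear speed of tile_blue above 0.9 m/s).
It fails at once if the wet tile is touched by the fingers or shifted more than 6 mm (contact force between the fingers and tile_wet above 0.5 N or distance of tile_wet from where it was at the start of the episode above 0.006 m).
It fails at once if the glue bottle is shifted more than 10 mm (distance of glue from where it was at the start of the episode above 0.01 m).
It fails at once if the brush is shifted more than 10 mm (distance of brush from where it was at the start of the episode above 0.01 m).
It fails at once if the basket is shifted more than 10 mm (distance of basket from where it was at the start of the episode above 0.01 m).
It also fails if it takes over 53 s, if anything falls off the work surface, if the arm or the gripper's body presses on something with over 40 N, if the wrist force passes 120 N, or if a joint passes its speed limit or range.

## Working session

There is one attempt and no reset: what is moved stays moved. The work goes in short steps, Python scripts to look and compute and a shell command to move; the robot and the scene stay as the last step left them, time stands still between calls to the robot, and variables do not carry over. Pictures are saved under pics/ and viewed, and the job is handed in when it is done.

```bash
ls; mkdir -p pics
python3 - <<'E'
from station import ctrl
import cv2,numpy as np
s=ctrl.read_state();print(s)
for n in("scene","top"):
    f=ctrl.grab_frame(n);cv2.imwrite(f"pics/{n}0.png",cv2.cvtColor(f["color"],cv2.COLOR_RGB2BGR))
    print(n,f["camera_matrix"],f["R"],f["t"])
E
```

```text
pics
{'time': 0.0, 'joint_positions': array([-1.30251937e+00,  4.94183931e-01,  1.34610255e+00, -1.24376646e-05,
        1.30249301e+00, -9.54746117e-02]), 'joint_vel': array([ 0.00165866, -0.00064002, -0.00036117,  0.00104714,  0.00127518,
        0.00117032]), 'tau': array([ 3.49876551e-03, -8.82153654e+01, -3.83866203e+01,  1.36785989e-04,
        1.00520410e-02, -1.99712213e-05]), 'eef_pos': array([ 0.22227736, -0.58373419,  0.20060949]), 'orientation': array([ 9.83505669e-01,  1.80876331e-01, -5.71811750e-05, -5.90686338e-04]), 'force': array([-0.09874121, -0.53542939,  0.15967765]), 'torque': array([ 0.0020169 , -0.01001196, -0.07798871]), 'grip_width': 0.08529424426205295}
scene [[456.75012649   0.         281.99842182]
 [  0.         456.75012649 201.76499277]
 [  0.           0.           1.        ]] [[-0.27369724  0.96177713  0.00863509]
 [ 0.77122938  0.22481908 -0.59553474]
 [-0.57471303 -0.15633658 -0.80328315]] [ 0.20762704 -0.33542766  1.36122022]
top [[394.33180416   0.         280.55231318]
 [  0.         394.33180416 219.07886592]
 [  0.           0.           1.        ]] [[-0.00530656 -0.99996274  0.00680847]
 [-0.99688875  0.00475455 -0.07867795]
 [ 0.07864265 -0.00720479 -0.99687684]] [-0.05225313  0.52497208  0.88279179]
```

View pics/scene0.png

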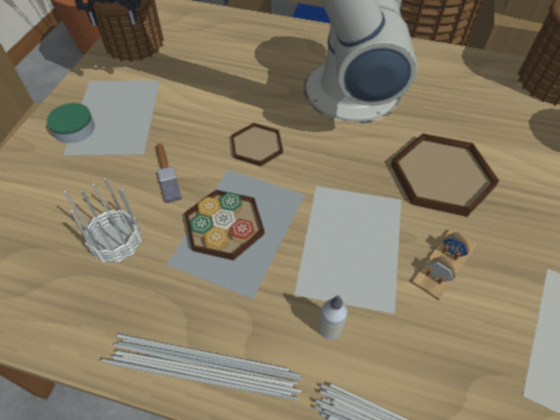

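View pics/top0.png

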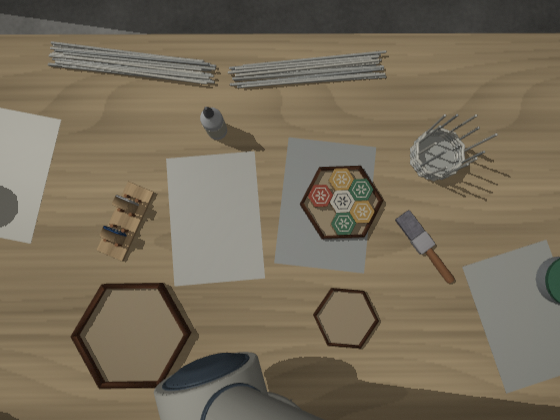

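The scene view shows the tray at about (224,222) with red at (242,229), and the rack at about (445,262). The top view shows the tray at (343,202), red at (320,196) and the rack at (125,222). I'll zoom in.

Run:
```python
import cv2
s=cv2.imread("pics/scene0.png");t=cv2.imread("pics/top0.png")
z=lambda im,x,y,w,h,k:cv2.resize(im[y:y+h,x:x+w],None,fx=k,fy=k,interpolation=cv2.INTER_CUBIC)
cv2.imwrite("pics/zt.png",cv2.hconcat([z(t,293,152,100,100,4),z(t,80,172,100,100,4)]))
cv2.imwrite("pics/zs.png",cv2.hconcat([z(s,174,175,100,100,4),z(s,400,215,100,100,4)]))
```

```text
(no output)
```

View pics/zt.png

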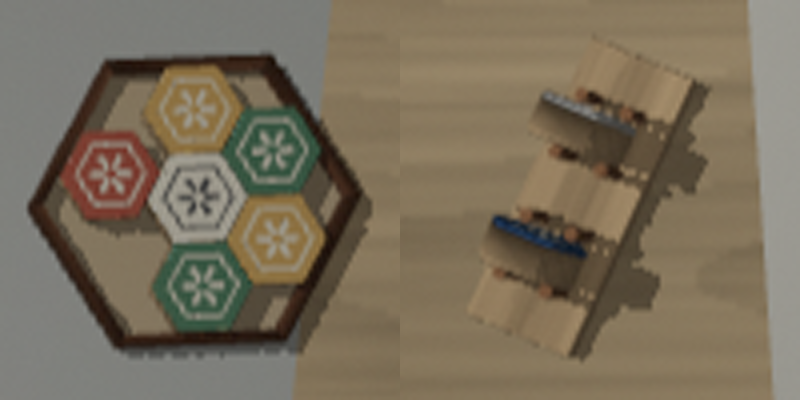

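View pics/zs.png

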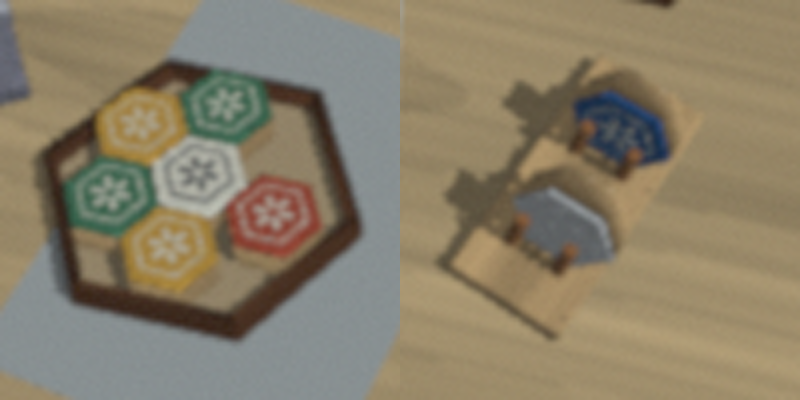

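The loose red tile sits between ochre (tile_5) above it and the open place_b at lower left, beside green tile_2. The blue tile is in the near slot, with its decorated face towards the wet tile. Next I measure the tile tops by colour mask in both views and take a bigger zoom of the rack.

```bash
cat > h.py <<'E'
import cv2,numpy as np
from station import ctrl
K={'scene':(np.array([[456.75012649,0,281.99842182],[0,456.75012649,201.76499277],[0,0,1]]),np.array([[-0.27369724,0.96177713,0.00863509],[0.77122938,0.22481908,-0.59553474],[-0.57471303,-0.15633658,-0.80328315]]),np.array([0.20762704,-0.33542766,1.36122022])),
'top':(np.array([[394.33180416,0,280.55231318],[0,394.33180416,219.07886592],[0,0,1]]),np.array([[-0.00530656,-0.99996274,0.00680847],[-0.99688875,0.00475455,-0.07867795],[0.07864265,-0.00720479,-0.99687684]]),np.array([-0.05225313,0.52497208,0.88279179]))}
def ray(n,uv):
    k,R,t=K[n];c=-R.T@t;d=R.T@np.linalg.solve(k,[uv[0],uv[1],1]);return c,d/np.linalg.norm(d)
def onz(n,uv,z):
    c,d=ray(n,uv);return c+d*(z-c[2])/d[2]
def tri(us,ut):
    P=[K[n][0]@np.c_[K[n][1],K[n][2]] for n in('scene','top')]
    X=cv2.triangulatePoints(P[0],P[1],np.array(us,float).reshape(2,1),np.array(ut,float).reshape(2,1)).ravel();return X[:3]/X[3]
def proj(n,X):
    k,R,t=K[n];p=k@(R@np.asarray(X,float)+t);return p[:2]/p[2]
def grab(n,name):
    f=ctrl.grab_frame(n)['color'];cv2.imwrite('pics/'+name,f[:,:,::-1]);return f[:,:,::-1].copy()
def zoom(im,x,y,w,h,k):return cv2.resize(im[y:y+h,x:x+w],None,fx=k,fy=k,interpolation=cv2.INTER_CUBIC)
RNG={'red':[((0,120,60),(8,255,255)),((172,120,60),(180,255,255))],'green':[((60,90,40),(90,255,255))],'ochre':[((15,110,100),(27,255,255))],'blue':[((100,110,30),(125,255,255))]}
def blobs(im,col,roi,amin=60):
    x0,y0,x1,y1=roi;k=4
    z=cv2.resize(im[y0:y1,x0:x1],None,fx=k,fy=k,interpolation=cv2.INTER_CUBIC)
    hsv=cv2.cvtColor(z,cv2.COLOR_BGR2HSV)
    m=sum(cv2.inRange(hsv,a,b) for a,b in RNG[col])
    out=[]
    for c in cv2.findContours(m,cv2.RETR_EXTERNAL,cv2.CHAIN_APPROX_NONE)[0]:
        h=cv2.convexHull(c);A=cv2.contourArea(h)/k/k
        if A<amin:continue
        M=cv2.moments(h);out.append((M['m10']/M['m00']/k+x0-.375,M['m01']/M['m00']/k+y0-.375,A,(h[:,0,:]/k+[x0-.375,y0-.375])))
    return out
E
python3 - <<'E'
from h import *
S=cv2.imread('pics/scene0.png');T=cv2.imread('pics/top0.png')
for c in('red','green','ochre'):
    b=blobs(S,c,(174,175,274,275));t=blobs(T,c,(293,152,393,252))
    print(c,[np.round(q[:3],2) for q in b],[np.round(q[:3],2) for q in t])
    for q in b:
        for r in t:
            X=tri(q[:2],r[:2]);e=np.linalg.norm(proj('top',X)-r[:2])
            if e<2:print('  ',np.round(X,4),round(e,2),'top z.03',np.round(onz('top',r[:2],.03)[:2],4),'scene',np.round(onz('scene',q[:2],.03)[:2],4))
cv2.imwrite("pics/r0.png",cv2.hconcat([zoom(T,90,172,70,95,6),zoom(S,405,222,70,95,6)]))
E
```

```text
red [array([241.68, 227.99, 114.75]), array([241.93, 228.7 , 340.44])] [array([319.9 , 195.2 , 417.16])]
   [ 0.5781 -0.1453  0.0315] 0.29 top z.03 [ 0.5782 -0.1449] scene [ 0.5773 -0.1462]
   [ 0.5784 -0.1452  0.0291] 0.09 top z.03 [ 0.5782 -0.1449] scene [ 0.5789 -0.1451]
green [array([200.39, 225.71, 212.69]), array([232.36, 203.45, 149.75])] []
ochre [array([215.78, 237.39, 402.09]), array([208.5 , 205.68, 338.25])] [array([361.68, 211.34, 417.  ]), array([340.77, 178.92, 411.03])]
   [ 0.6159 -0.1937  0.0283] 0.09 top z.03 [ 0.6155 -0.1932] scene [ 0.6169 -0.1933]
   [ 0.5408 -0.2397  0.0312] 0.22 top z.03 [ 0.5408 -0.2395] scene [ 0.54   -0.2406]
```

View pics/r0.png

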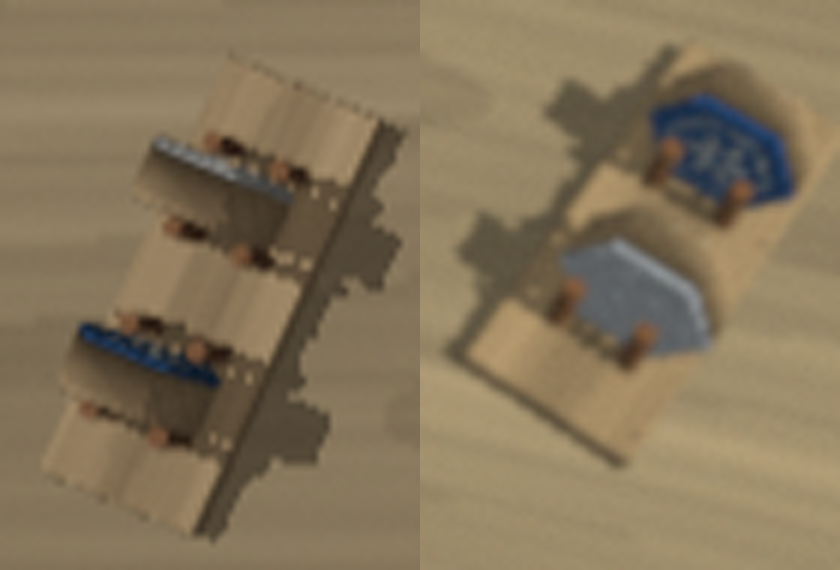

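Tile tops triangulate to z = 0.028–0.031, matching the 30 mm given, and tile_3 and tile_5 fix the tray yaw. In the rack zoom the board corners are visible, and the blue face lies as a strip. Now I compute the tray, rack and blue poses.

```bash
cat >> h.py <<'E'
from scipy.spatial.transform import Rotation as Ro
def plan(p,R,n,st=None):
    """ideal rows from the present pose to p,R in n rows: prints shift cm, rotvec"""
    st=st or ctrl.read_state();p0=np.array(st['eef_pos']);R0=Ro.from_quat(st['orientation'])
    dr=(R0.inv()*R).as_rotvec();print('total: dist mm',np.round(1000*np.linalg.norm(p-p0),1),'rotvec',np.round(dr,3))
    for i in range(n):
        Ri=R0*Ro.from_rotvec(dr*i/n);print(np.round(Ri.inv().apply((p-p0)/n)*100,2),np.round(dr/n,3))
def down(a):  # tool pointing down, tool x at world yaw a (deg)
    return Ro.from_euler('z',a,degrees=True)*Ro.from_euler('x',180,degrees=True)
def show():
    s=ctrl.read_state();print(round(s['time'],2),np.round(s['eef_pos'],4),'yaw x',np.round(np.degrees(np.arctan2(*Ro.from_quat(s['orientation']).as_matrix()[[1,0],0])),1),'z',np.round(Ro.from_quat(s['orientation']).as_matrix()[:,2],3),'F',np.round(s['force'],1),'w',round(s['grip_width'],4))
E
python3 - <<'E'
from h import *
S=cv2.imread('pics/scene0.png');T=cv2.imread('pics/top0.png')
# tray fit
RNG['green']=[((55,60,30),(95,255,255))]
P={}
for n,I,roi in(('scene',S,(174,175,274,275)),('top',T,(293,152,393,252))):
    pts=[(c,)+tuple(np.round(onz(n,q[:2],.03)[:2],4))+(round(q[2]),) for c in('green','ochre') for q in blobs(I,c,roi,100)];print(n,pts)
def px(l):return np.array(l)/6-.42
tc=px([(228,55),(380,118),(197,535),(40,468)])+[90,172]
sc=px([(690-420,42),(838-420,102),(622-420,462),(465-420,350)])+[405,222]
for n,c in(('top',tc),('scene',sc)):
    W=np.array([onz(n,u,.01)[:2] for u in c]);d=(W[0]+W[1]-W[2]-W[3])/2
    print(n,'rack c',W.mean(0).round(4),'yaw',np.degrees(np.arctan2(d[1],d[0])).round(1),'L',np.linalg.norm(d).round(4),'W',np.linalg.norm(W[0]-W[1]).round(4),np.linalg.norm(W[2]-W[3]).round(4))
for n,I,roi in(('scene',S,(405,222,475,317)),('top',T,(90,172,160,267))):
    for q in blobs(I,'blue',roi,20):
        r=cv2.minAreaRect(q[3].astype(np.float32));print(n,np.round(q[:3],2),r,np.round(onz(n,q[:2],.035),4), 'pts ext',[np.round(onz(n,q[3][i],.04)[:2],4) for i in(q[3][:,0].argmin(),q[3][:,0].argmax())])
E
```

```text
scene [('green', np.float64(0.592), np.float64(-0.239), 325), ('green', np.float64(0.5135), np.float64(-0.1968), 295), ('ochre', np.float64(0.6169), np.float64(-0.1933), 402), ('ochre', np.float64(0.54), np.float64(-0.2406), 338)]
top [('green', np.float64(0.5139), np.float64(-0.1967), 400), ('green', np.float64(0.5918), np.float64(-0.2381), 391), ('ochre', np.float64(0.5408), np.float64(-0.2395), 417), ('ochre', np.float64(0.6155), np.float64(-0.1932), 411)]
top rack c [0.5244 0.305 ] yaw -22.8 L 0.1736 W 0.0644 0.0659
scene rack c [0.521  0.3038] yaw 157.4 L 0.1782 W 0.0572 0.0638
scene [456.   245.42 186.47] ((456.2106018066406, 245.0001983642578), (25.12091636657715, 9.155770301818848), 32.15229415893555) [0.4926 0.3201 0.035 ] pts ext [array([0.493 , 0.2926]), array([0.5067, 0.3401])]
top [114.15 230.77  54.44] ((114.29084777832031, 230.97296142578125), (23.6724853515625, 2.7406065464019775), 20.67442512512207) [0.499  0.3188 0.035 ] pts ext [array([0.5071, 0.3409]), array([0.4895, 0.2915])]
```

Run:
```python
from h import *
show();plan(np.array([.5343,-.1259,.08]),down(-28.2),16)
```

```text
0.1 [ 0.2223 -0.5838  0.2007] yaw x 20.8 z [-0.     0.001 -1.   ] F [1.  0.7 0.2] w 0.0853
total: dist mm 567.0 rotvec [-0.001  0.     0.856]
[ 2.84 -1.98  0.76] [-0.     0.     0.053]
[ 2.73 -2.13  0.76] [-0.     0.     0.053]
[ 2.61 -2.27  0.76] [-0.     0.     0.053]
[ 2.49 -2.41  0.76] [-0.     0.     0.053]
[ 2.36 -2.54  0.76] [-0.     0.     0.053]
[ 2.22 -2.66  0.76] [-0.     0.     0.053]
[ 2.07 -2.78  0.76] [-0.     0.     0.053]
[ 1.92 -2.88  0.76] [-0.     0.     0.053]
[ 1.76 -2.98  0.76] [-0.     0.     0.053]
[ 1.6  -3.07  0.76] [-0.     0.     0.053]
[ 1.43 -3.15  0.76] [-0.     0.     0.053]
[ 1.26 -3.22  0.76] [-0.     0.     0.053]
[ 1.09 -3.29  0.75] [-0.     0.     0.053]
[ 0.91 -3.34  0.75] [-0.     0.     0.053]
[ 0.73 -3.38  0.75] [-0.     0.     0.053]
[ 0.55 -3.42  0.75] [-0.     0.     0.053]
```

```bash
python3 -m handwheel '[[[0,2.84,-1.98,0.3,0,0,0.053],[0,2.73,-2.13,0.3,0,0,0.053],[0,2.61,-2.27,0.4,0,0,0.053],[0,2.49,-2.41,0.5,0,0,0.053],[0,2.36,-2.54,0.7,0,0,0.053],[0,2.22,-2.66,0.8,0,0,0.053],[0,2.07,-2.78,0.8,0,0,0.053],[0,1.92,-2.88,0.8,0,0,0.053]]]'
python3 - <<'E'
from h import *
show();plan(np.array([.5343,-.1259,.08]),down(-28.2),8)
E
```

```text
time: 0.77
eef_pos: [0.3809, -0.3519, 0.1518]
orientation: [0.999, -0.043, -0.0, 0.001]
force: [0.8, -0.9, 0.8]
grip_width: 0.0001
0.77 [ 0.3809 -0.3519  0.1518] yaw x -5.0 z [-0.001 -0.001 -1.   ] F [ 0.8 -0.9  0.8] w 0.0001
total: dist mm 282.5 rotvec [0.001 0.    0.406]
[ 1.67 -2.98  0.89] [0.    0.    0.051]
[ 1.51 -3.06  0.89] [0.    0.    0.051]
[ 1.36 -3.14  0.89] [0.    0.    0.051]
[ 1.2  -3.2   0.89] [0.    0.    0.051]
[ 1.03 -3.26  0.9 ] [0.    0.    0.051]
[ 0.87 -3.3   0.9 ] [0.    0.    0.051]
[ 0.7  -3.34  0.9 ] [0.    0.    0.051]
[ 0.53 -3.37  0.9 ] [0.    0.    0.051]
```

```bash
python3 -m handwheel '[[[0,1.67,-2.98,0.9,0,0,0.051],[0,1.51,-3.06,0.9,0,0,0.051],[0,1.36,-3.14,0.9,0,0,0.051],[0,1.2,-3.2,0.9,0,0,0.051],[0,1.03,-3.26,0.9,0,0,0.051],[0,0.87,-3.3,0.9,0,0,0.051],[0,0.7,-3.34,0.9,0,0,0.051],[0,0.53,-3.37,0.9,0,0,0.051]]]'
python3 - <<'E'
from h import *
show();plan(np.array([.5343,-.1259,.023]),down(-28.2),6)
T=grab('top','t1.png');S=grab('scene','s1.png')
cv2.imwrite('pics/z1.png',cv2.hconcat([zoom(T,293,132,100,120,4),zoom(S,174,155,100,120,4)]))
E
```

```text
time: 1.43
eef_pos: [0.5417, -0.1144, 0.0753]
orientation: [0.967, -0.256, -0.001, 0.001]
force: [0.6, -1.3, 0.6]
grip_width: 0.0003
1.43 [ 0.5417 -0.1144  0.0753] yaw x -29.6 z [-0.002 -0.001 -1.   ] F [ 0.6 -1.3  0.6] w 0.0003
total: dist mm 54.1 rotvec [ 0.002  0.002 -0.025]
[-0.01  0.23  0.87] [ 0.     0.    -0.004]
[-0.01  0.23  0.87] [ 0.     0.    -0.004]
[-0.01  0.23  0.87] [ 0.     0.    -0.004]
[-0.01  0.23  0.87] [ 0.     0.    -0.004]
[-0.02  0.23  0.87] [ 0.     0.    -0.004]
[-0.02  0.23  0.87] [ 0.     0.    -0.004]
```

View pics/z1.png

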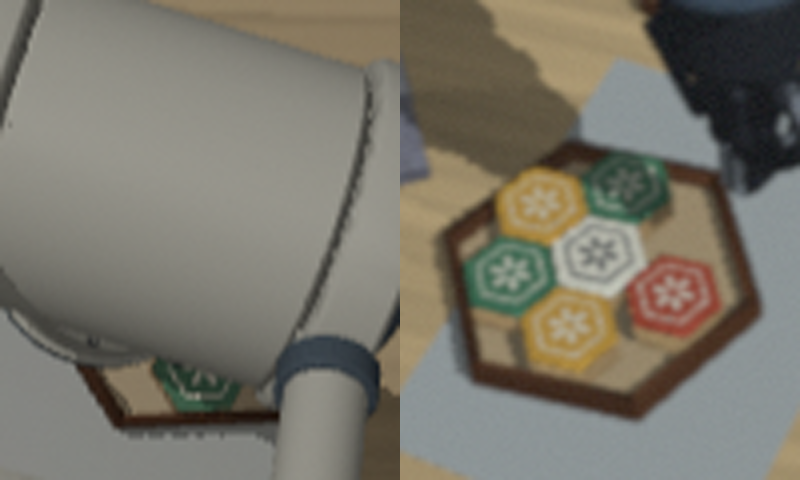

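The scene view shows the closed fingers just behind the corner near place_b (zoomed ~(740,185)). The arm hides the top view. Going down, then the push.

```bash
python3 -m handwheel '[[[0,0,0.23,0.87,0,0,-0.004],[0,0,0.23,0.87,0,0,-0.004],[0,0,0.23,0.87,0,0,-0.004],[0,0,0.23,0.87,0,0,-0.004],[0,0,0.23,0.87,0,0,-0.004],[0,0,0.23,0.87,0,0,-0.004],[0,0.4,0,0,0,0,0],[0,0.4,0,0,0,0,0]]]'
python3 - <<'E'
from h import *
show()
S=grab('scene','s2.png')
for q in blobs(S,'red',(174,175,274,275)):print(np.round(onz('scene',q[:2],.03)[:2],4),q[2])
cv2.imwrite('pics/z2.png',zoom(S,174,155,100,120,5))
E
```

```text
time: 2.2
eef_pos: [0.5391, -0.1315, 0.0153]
orientation: [0.97, -0.241, -0.003, 0.0]
force: [-0.4, -0.2, 0.8]
grip_width: 0.0004
2.2 [ 0.5391 -0.1315  0.0153] yaw x -27.9 z [-0.007  0.001 -1.   ] F [-0.4 -0.2  0.8] w 0.0004
[ 0.5771 -0.1462] 115.875
[ 0.5789 -0.1452] 342.90625
```

View pics/z2.png

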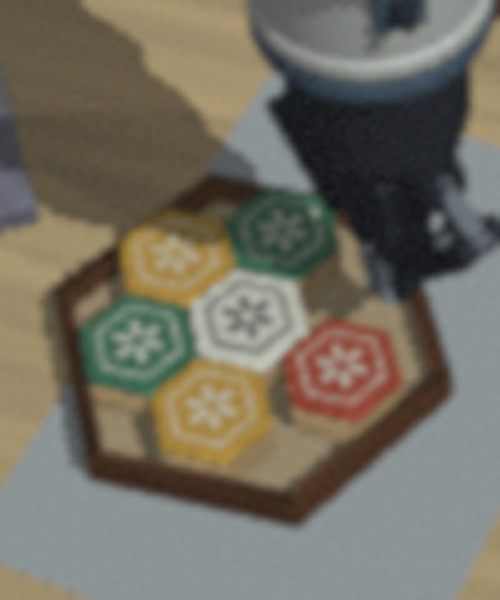

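```bash
python3 -m handwheel '[[[0,0.2,0,-0.2,0,0,0],[0,0.2,0,-0.2,0,0,0],[0,0.2,0,0,0,0,0],[0,0.2,0,0,0,0,0],[0,0.1,0,0,0,0,0],[0,0.1,0,0,0,0,0],[0,0.1,0,0,0,0,0],[0,0,0,0,0,0,0]]]'
python3 - <<'E'
from h import *
show()
S=grab('scene','s3.png')
for q in blobs(S,'red',(174,175,274,275)):print(np.round(onz('scene',q[:2],.03)[:2],4),q[2])
cv2.imwrite('pics/z3.png',zoom(S,174,155,100,120,5))
E
```

```text
time: 2.92
eef_pos: [0.553, -0.1382, 0.0218]
orientation: [0.971, -0.241, -0.001, 0.0]
force: [0.3, 0.7, -0.0]
grip_width: -0.0
2.92 [ 0.553  -0.1382  0.0218] yaw x -27.9 z [-0.002 -0.    -1.   ] F [ 0.3  0.7 -0. ] w -0.0
[ 0.5771 -0.1463] 115.53125
[ 0.5788 -0.1452] 344.84375
```

View pics/z3.png

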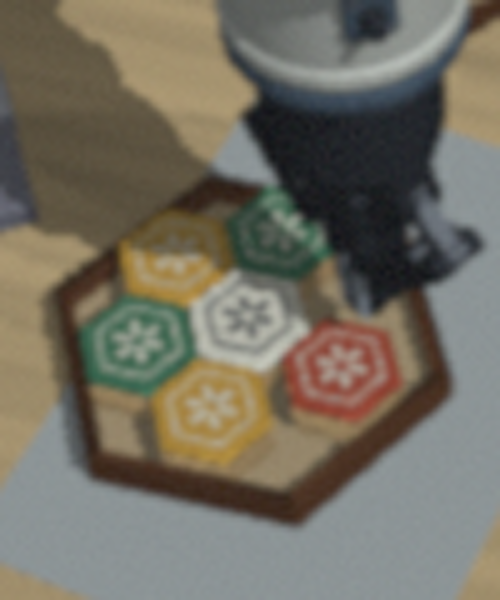

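No contact yet, since the fingertip is thinner than I assumed. Continuing.

```bash
python3 -m handwheel '[[[0,0.1,0,0,0,0,0],[0,0.1,0,0,0,0,0],[0,0.1,0,0,0,0,0],[0,0.1,0,0,0,0,0],[0,0.1,0,0,0,0,0],[0,0.1,0,0,0,0,0],[0,0.1,0,0,0,0,0],[0,0,0,0,0,0,0]]]'
python3 - <<'E'
from h import *
show()
S=grab('scene','s4.png')
for q in blobs(S,'red',(174,175,274,275)):print(np.round(onz('scene',q[:2],.03)[:2],4),q[2])
E
```

```text
time: 3.63
eef_pos: [0.5594, -0.1415, 0.0216]
orientation: [0.971, -0.241, -0.001, 0.0]
force: [1.2, 0.4, 0.4]
grip_width: -0.0004
3.63 [ 0.5594 -0.1415  0.0216] yaw x -27.9 z [-0.003 -0.    -1.   ] F [1.2 0.4 0.4] w -0.0004
[ 0.5769 -0.1463] 116.46875
[ 0.5805 -0.1438] 312.5625
```

Run:
```python
from h import *
S=cv2.imread('pics/s4.png')
for p in([.5594,-.1415,.0216],[.5594,-.1415,.03],[.5594,-.1415,.05]):
    u=proj('scene',p);print(u,(u-[174,155])*5+2)
    cv2.drawMarker(S,tuple(int(round(a)) for a in u),(255,0,255),0,2)
cv2.imwrite('pics/z4.png',zoom(S,174,155,100,120,5))
```

```text
[246.40977356 224.20796619] [364.04886782 348.03983094]
[246.21029666 222.15211907] [363.05148329 337.76059537]
[245.72474656 217.14794698] [360.62373279 312.7397349 ]
```

View pics/z4.png

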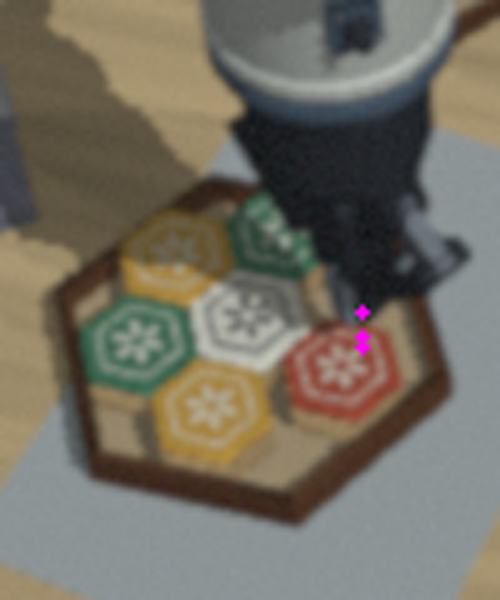

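Run:
```python
from h import *
S=cv2.imread('pics/s4.png')
z=zoom(S,214,165,66,72,8);z=cv2.convertScaleAbs(z,alpha=1.6,beta=30)
cv2.imwrite('pics/z4b.png',z)
T=grab('top','t4.png')
cv2.imwrite('pics/t4z.png',zoom(T,260,110,150,150,4))
```

```text
(no output)
```

View pics/z4b.png

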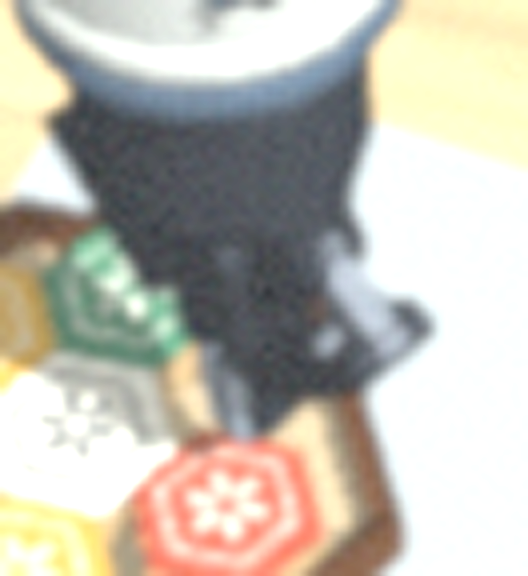

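View pics/t4z.png

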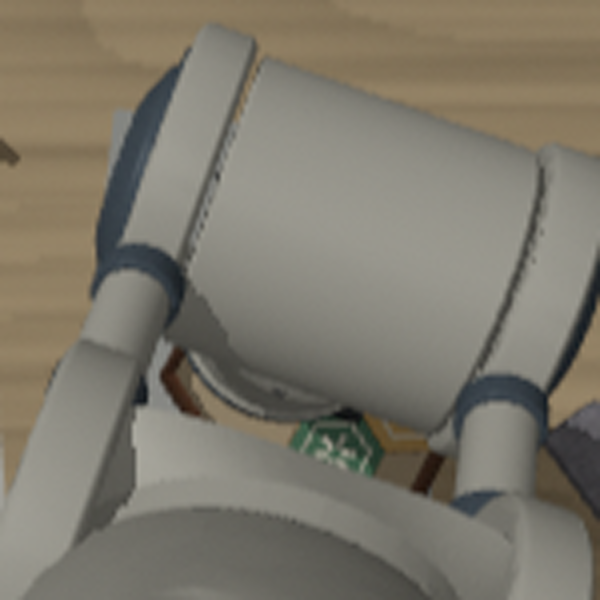

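Run:
```python
from h import *
for p in([.5417,-.1144,.0753],[.5391,-.1315,.0153],[.553,-.1382,.0218]):
    print(proj('scene',p))
ims=[]
for n,p in(('s1',[.5417,-.1144,.0753]),('s3',[.553,-.1382,.0218])):
    S=cv2.imread(f'pics/{n}.png');z=cv2.convertScaleAbs(zoom(S,214,155,66,72,6),alpha=1.6,beta=30)
    u=(proj('scene',p)-[214,155])*6+2.5;cv2.drawMarker(z,tuple(int(a) for a in u),(255,0,255),0,12);ims.append(z)
    u=(proj('scene',np.array(p)+[.0097,-.0051,0])-[214,155])*6+2.5;cv2.drawMarker(z,tuple(int(a) for a in u),(0,255,0),0,12)
cv2.imwrite('pics/z5.png',cv2.hconcat(ims))
```

```text
[259.32096074 207.10845458]
[253.43604777 219.72477808]
[248.66022793 222.26298795]
```

View pics/z5.png

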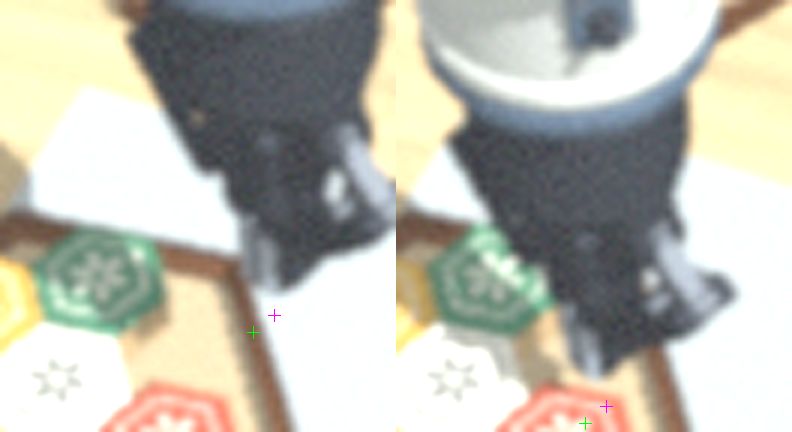

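The tip in the picture sits higher than the reported TCP, and it passed into red's outline without any force. I'll find the true tip height by a gentle touch on the bare table beside the tray.

```bash
python3 -m handwheel '[[[0,-0.5,0,-1.5,0,0,0],[0,-1.5,0,-1,0,0,0],[0,-2,0,0,0,0,0],[0,-2,0,0,0,0,0],[0,-2,0,1,0,0,0],[0,0,0,1.4,0,0,0],[0,0,0,0.7,0,0,0],[0,0,0,0.3,0,0,0]]]'
python3 - <<'E'
from h import *
show();S=grab('scene','s5.png');cv2.imwrite('pics/z6.png',zoom(S,200,130,100,100,6))
E
```

```text
time: 4.4
eef_pos: [0.4863, -0.1028, 0.014]
orientation: [0.971, -0.241, 0.0, 0.0]
force: [-0.2, 0.1, 0.0]
grip_width: -0.0002
4.4 [ 0.4863 -0.1028  0.014 ] yaw x -27.9 z [ 0.    -0.001 -1.   ] F [-0.2  0.1  0. ] w -0.0002
```

View pics/z6.png

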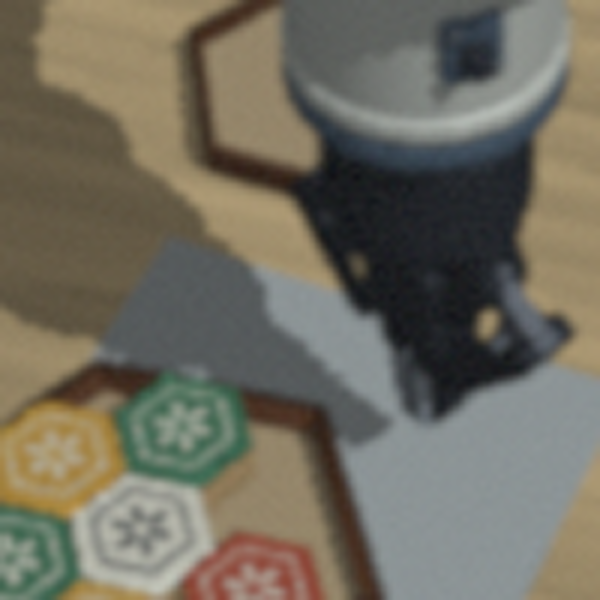

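```bash
python3 -m handwheel '[[[0,0,0,0.3,0,0,0],[0,0,0,0.2,0,0,0],[0,0,0,0.2,0,0,0],[0,0,0,0.2,0,0,0],[0,0,0,0.1,0,0,0],[0,0,0,0.1,0,0,0],[0,0,0,0.1,0,0,0],[0,0,0,0,0,0,0]]]'
python3 - <<'E'
from h import *
show()
S=grab('scene','s6.png');z=zoom(S,200,130,100,100,6)
for dz in(0,.02):
    p=ctrl.read_state()['eef_pos']+[0,0,dz];u=(proj('scene',p)-[200,130])*6+2.5;print(u);cv2.drawMarker(z,tuple(int(a) for a in u),(255,0,255),0,10)
cv2.imwrite('pics/z7.png',z)
E
```

```text
time: 5.12
eef_pos: [0.4894, -0.1044, 0.0015]
orientation: [0.97, -0.241, 0.002, 0.001]
force: [0.2, -0.4, 0.3]
grip_width: 0.0002
5.12 [ 0.4894 -0.1044  0.0015] yaw x -27.9 z [ 0.003 -0.002 -1.   ] F [ 0.2 -0.4  0.3] w 0.0002
[427.75224219 477.30751338]
[427.19717382 447.7138206 ]
```

View pics/z7.png

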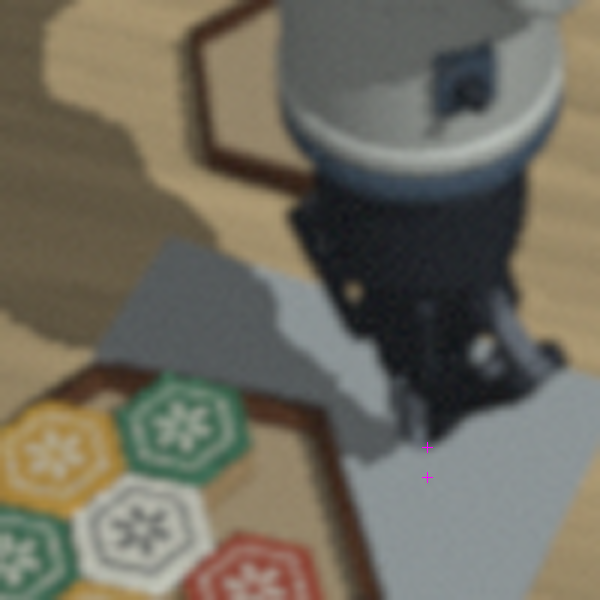

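```bash
python3 -m handwheel '[[[0,0,0,0.2,0,0,0],[0,0,0,0.1,0,0,0],[0,0,0,0.1,0,0,0],[0,0,0,0.1,0,0,0],[0,0,0,0.1,0,0,0],[0,0,0,0.1,0,0,0],[0,0,0,0.1,0,0,0],[0,0,0,0,0,0,0]]]'
python3 - <<'E'
from h import *
show()
print(ctrl.read_state()['joint_positions'])
E
```

```text
time: 5.83
eef_pos: [0.4895, -0.1044, -0.0071]
orientation: [0.97, -0.241, 0.002, 0.001]
force: [0.3, -0.6, -0.1]
grip_width: -0.0002
5.83 [ 0.4895 -0.1044 -0.0071] yaw x -27.9 z [ 0.003 -0.002 -1.   ] F [ 0.3 -0.6 -0.1] w -0.0002
[-3.28677217e-01  6.39648569e-01  1.85027548e+00 -1.65869275e-03
  6.47977828e-01  1.73095029e+00]
```

```bash
python3 -m handwheel '[[[0,0,0,0.2,0,0,0],[0,0,0,0.1,0,0,0],[0,0,0,0.1,0,0,0],[0,0,0,0.1,0,0,0],[0,0,0,0.1,0,0,0],[0,0,0,0.1,0,0,0],[0,0,0,0.1,0,0,0],[0,0,0,0,0,0,0]]]'
python3 - <<'E'
from h import *
show()
S=grab('scene','s7.png');z=zoom(S,200,130,100,100,6)
cv2.imwrite('pics/z8.png',z)
E
```

```text
time: 6.5
eef_pos: [0.4895, -0.1044, -0.0161]
orientation: [0.97, -0.241, 0.002, 0.001]
force: [0.4, -0.3, -0.2]
grip_width: 0.0004
6.5 [ 0.4895 -0.1044 -0.0161] yaw x -27.9 z [ 0.003 -0.002 -1.   ] F [ 0.4 -0.3 -0.2] w 0.0004
```

View pics/z8.png

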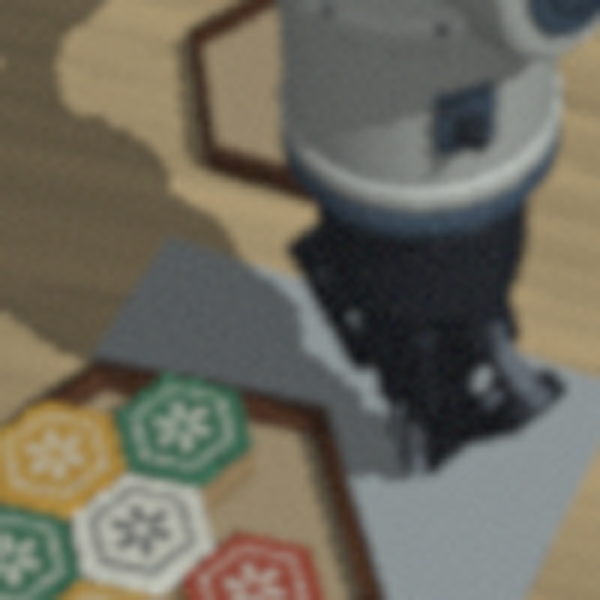

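```bash
python3 -m handwheel '[[[0,0,0,0.1,0,0,0],[0,0,0,0.1,0,0,0],[0,0,0,0.1,0,0,0],[0,0,0,0.1,0,0,0],[0,0,0,0,0,0,0],[0,0,0,0,0,0,0],[0,0,0,0,0,0,0],[0,0,0,0,0,0,0]]]'
python3 - <<'E'
from h import *
show()
for u in((415,473),(428,470),(440,463)):print(onz('scene',np.array(u)/6-.42+[200,130],0.0).round(4))
E
```

```text
time: 7.22
eef_pos: [0.4896, -0.1044, -0.0204]
orientation: [0.97, -0.241, 0.002, 0.001]
force: [0.6, -0.4, 0.2]
grip_width: -0.0001
7.22 [ 0.4896 -0.1044 -0.0204] yaw x -27.9 z [ 0.003 -0.002 -1.   ] F [ 0.6 -0.4  0.2] w -0.0001
[ 0.4878 -0.1102  0.    ]
[ 0.4849 -0.1056  0.    ]
[ 0.4802 -0.102  -0.    ]
```

```bash
python3 -m handwheel '[[[0,0,0,0.1,0,0,0],[0,0,0,0.1,0,0,0],[0,0,0,0.1,0,0,0],[0,0,0,0,0,0,0],[0,0,0,0,0,0,0],[0,0,0,0,0,0,0],[0,0,0,0,0,0,0],[0,0,0,0,0,0,0]]]'
python3 - <<'E'
from h import *
show()
S=grab('scene','s8.png');z=zoom(S,235,180,66,50,12)
cv2.imwrite('pics/z9.png',cv2.convertScaleAbs(z,alpha=1.5,beta=20))
E
```

```text
time: 7.88
eef_pos: [0.4897, -0.1045, -0.0236]
orientation: [0.97, -0.241, 0.002, 0.001]
force: [-0.2, 0.1, -0.4]
grip_width: 0.0001
7.88 [ 0.4897 -0.1045 -0.0236] yaw x -27.9 z [ 0.003 -0.002 -1.   ] F [-0.2  0.1 -0.4] w 0.0001
```

View pics/z9.png

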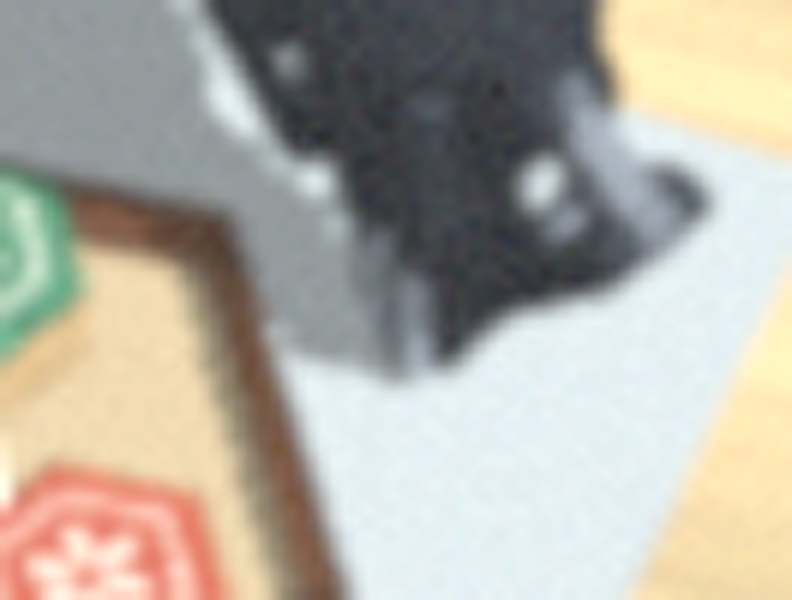

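```bash
python3 -m handwheel '[[[0,0,0,0.1,0,0,0],[0,0,0,0.1,0,0,0],[0,0,0,0.1,0,0,0],[0,0,0,0.1,0,0,0],[0,0,0,0.1,0,0,0],[0,0,0,0.1,0,0,0],[0,0,0,0.1,0,0,0],[0,0,0,0,0,0,0]]]'
python3 - <<'E'
from h import *
show()
E
```

```text
time: 8.6
eef_pos: [0.49, -0.1045, -0.0299]
orientation: [0.97, -0.241, 0.003, 0.001]
force: [0.4, 0.0, -0.8]
grip_width: 0.0
8.6 [ 0.49   -0.1045 -0.0299] yaw x -27.9 z [ 0.005 -0.003 -1.   ] F [ 0.4  0.  -0.8] w 0.0
```

```bash
python3 -m handwheel '[[[0,0,0,0.1,0,0,0],[0,0,0,0.1,0,0,0],[0,0,0,0.1,0,0,0],[0,0,0,0.1,0,0,0],[0,0,0,0,0,0,0],[0,0,0,0,0,0,0],[0,0,0,0,0,0,0],[0,0,0,0,0,0,0]]]'
python3 - <<'E'
from h import *
show();s=ctrl.read_state();print(s['tau'],s['joint_positions'])
S=grab('scene','s9.png');z=zoom(S,235,180,66,50,12)
cv2.imwrite('pics/z10.png',cv2.convertScaleAbs(z,alpha=1.5,beta=20))
E
```

```text
time: 9.27
eef_pos: [0.4903, -0.1046, -0.0296]
orientation: [0.97, -0.241, 0.004, 0.001]
force: [-0.2, -0.6, 1.2]
grip_width: -0.0002
9.27 [ 0.4903 -0.1046 -0.0296] yaw x -27.9 z [ 0.008 -0.004 -1.   ] F [-0.2 -0.6  1.2] w -0.0002
[ 7.94757740e-03 -7.99872923e+01 -1.34617719e+01 -5.78369742e-03
 -5.24206704e-02 -9.58409919e-05] [-0.32855365  0.68175191  1.86321062 -0.00203243  0.58758593  1.73110374]
```

View pics/z10.png

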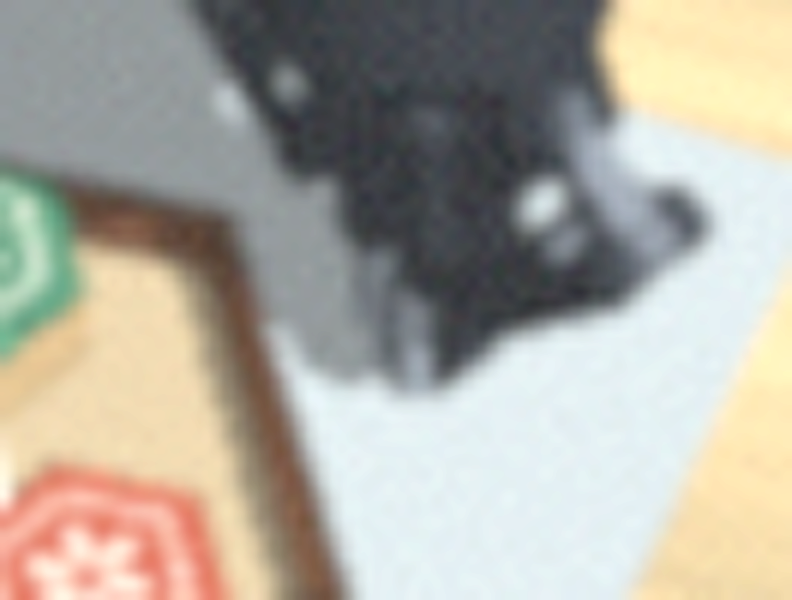

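Run:
```python
from h import *
R=down(-27.9).as_matrix()
for u in((385,375),(410,388),(435,388),(470,365)):
    p=onz('scene',np.array(u)/12-.46+[235,180],0.0);d=p-[.4903,-.1046,0];print(p.round(4),'tool',(R.T@d*1000).round(1))
```

```text
[ 0.4959 -0.113   0.    ] tool [ 8.9  4.8 -0. ]
[ 0.4976 -0.1073  0.    ] tool [ 7.7 -1.  -0. ]
[ 0.4962 -0.1025  0.    ] tool [ 4.2 -4.6 -0. ]
[ 0.4888 -0.0975  0.    ] tool [-4.7 -5.6 -0. ]
```

Contact with the table comes at eef z ≈ -0.030, so the real closed tip is 30 mm behind the reported TCP. The xy agrees. I'll use that offset from here on and redo the push.

```bash
python3 -m handwheel '[[[0,0,0,-2,0,0,0],[0,0.5,0,-2,0,0,0],[0,1.5,0,-0.3,0,0,0],[0,1.5,0,0,0,0,0],[0,1.1,0,0,0,0,0],[0,0,0.1,0.9,0,0,0],[0,0,0,0.5,0,0,0],[0,0,0,0,0,0,0]]]'
python3 - <<'E'
from h import *
show();plan(np.array([.5361,-.1269,-.009]),down(-28.2),1)
E
```

```text
time: 9.98
eef_pos: [0.5295, -0.1269, -0.0013]
orientation: [0.97, -0.241, 0.002, 0.001]
force: [-0.9, 1.1, -0.7]
grip_width: 0.0
9.98 [ 0.5295 -0.1269 -0.0013] yaw x -27.9 z [ 0.004 -0.003 -1.   ] F [-0.9  1.1 -0.7] w 0.0
total: dist mm 10.2 rotvec [ 0.    -0.005  0.005]
[ 0.58 -0.31  0.78] [ 0.    -0.005  0.005]
```

```bash
python3 -m handwheel '[[[0,0.3,-0.15,0.4,0,0,0],[0,0.3,-0.15,0.3,0,0,0],[0,0.3,0,0,0,0,0],[0,0.3,0,0,0,0,0],[0,0.2,0,0,0,0,0],[0,0.2,0,0,0,0,0],[0,0.2,0,0,0,0,0],[0,0,0,0,0,0,0]]]'
python3 - <<'E'
from h import *
show()
S=grab('scene','s10.png')
for q in blobs(S,'red',(174,175,274,275)):print(np.round(onz('scene',q[:2],.03)[:2],4),q[2])
cv2.imwrite('pics/z11.png',zoom(S,174,155,100,120,5))
p=ctrl.read_state()['eef_pos']-[.565,-.195,0];print('tray',p@[.4726,.881,0],p@[-.881,.4726,0])
E
```

```text
time: 10.65
eef_pos: [0.5454, -0.1316, -0.0106]
orientation: [0.971, -0.241, -0.0, 0.001]
force: [1.0, 0.0, 0.2]
grip_width: 0.0
10.65 [ 0.5454 -0.1316 -0.0106] yaw x -27.9 z [-0.001 -0.001 -1.   ] F [1.  0.  0.2] w 0.0
[ 0.5814 -0.1487] 119.5625
[ 0.5833 -0.1477] 346.34375
tray 0.046513697640870974 0.04747548402497635
```

View pics/z11.png

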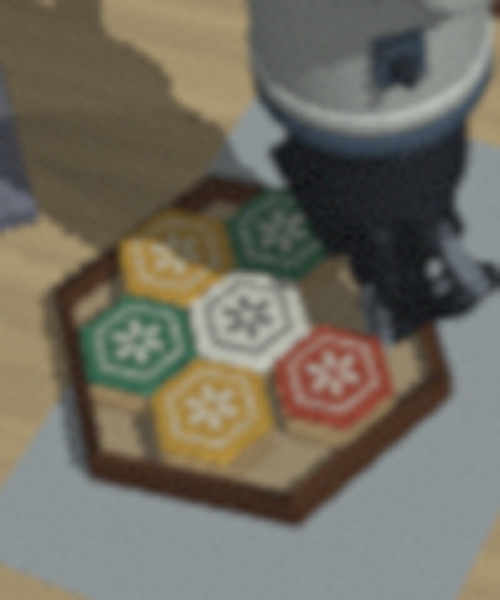

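Red has moved about 5 mm. Roughly 7.5 mm remain.

```bash
python3 -m handwheel '[[[0,0.15,0,0,0,0,0],[0,0.15,0,0,0,0,0],[0,0.15,0,0,0,0,0],[0,0.1,0,0,0,0,0],[0,0.1,0,0,0,0,0],[0,0.1,0,0,0,0,0],[0,0.05,0,0,0,0,0],[0,0,0,0,0,0,0]]]'
python3 - <<'E'
from h import *
show()
S=grab('scene','s11.png')
for c in('red','ochre'):
  for q in blobs(S,c,(174,175,274,275),150):print(c,np.round(onz('scene',q[:2],.03)[:2],4),q[2])
cv2.imwrite('pics/z12.png',zoom(S,174,155,100,120,5))
p=ctrl.read_state()['eef_pos']-[.565,-.195,0];print('tray',p@[.4726,.881,0],p@[-.881,.4726,0])
E
```

```text
time: 11.37
eef_pos: [0.5521, -0.1354, -0.0105]
orientation: [0.971, -0.241, -0.001, 0.0]
force: [-0.1, 0.7, -0.6]
grip_width: -0.0002
11.37 [ 0.5521 -0.1354 -0.0105] yaw x -27.9 z [-0.002 -0.    -1.   ] F [-0.1  0.7 -0.6] w -0.0002
red [ 0.59   -0.1507] 340.46875
ochre [ 0.6176 -0.1929] 416.4375
ochre [ 0.5428 -0.2401] 285.875
tray 0.04649172858343128 0.03950043380802676
```

View pics/z12.png

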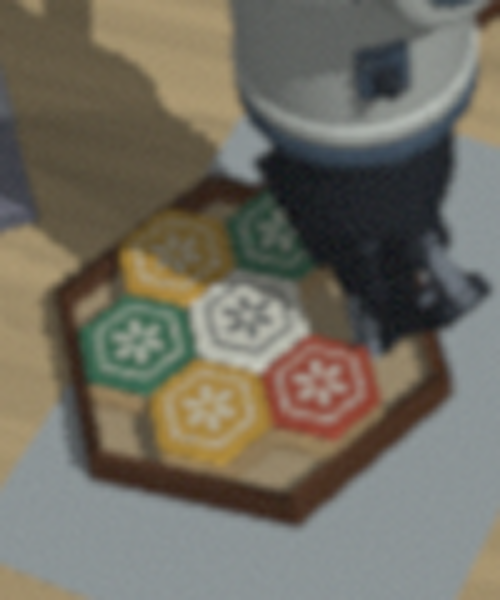

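Red reads (0.590,-0.1507) against place_a (0.589,-0.1505), so it is seated against ochre tile_5. On to the rack.

```bash
python3 -m handwheel '[[[0,-0.3,0,-3,0,0,-0.05],[2,0,0,-3.5,0,0,-0.11],[4.5,0,0,-3,0,0,-0.11],[4.5,0,0,-1,0,0,-0.11],[4.5,0,0,0,0,0,-0.11],[4.5,0,0,0,0,0,-0.11],[4.5,0,0,0,0,0,-0.11],[4.5,0,0,0,0,0,-0.11]]]'
python3 - <<'E'
from h import *
show();plan(np.array([.490,.3205,.10]),down(67.2),16)
T=grab('top','t12.png')
E
```

```text
time: 12.08
eef_pos: [0.5503, -0.1342, 0.1003]
orientation: [0.983, 0.182, 0.0, 0.001]
force: [0.1, -0.1, -1.0]
grip_width: 0.0452
12.08 [ 0.5503 -0.1342  0.1003] yaw x 21.0 z [ 0.001 -0.001 -1.   ] F [ 0.1 -0.1 -1. ] w 0.0452
total: dist mm 458.7 rotvec [ 0.001  0.001 -0.807]
[ 0.67 -2.79 -0.  ] [ 0.    0.   -0.05]
[ 0.81 -2.75 -0.  ] [ 0.    0.   -0.05]
[ 0.94 -2.71 -0.  ] [ 0.    0.   -0.05]
[ 1.08 -2.66 -0.  ] [ 0.    0.   -0.05]
[ 1.21 -2.6  -0.  ] [ 0.    0.   -0.05]
[ 1.34 -2.53 -0.  ] [ 0.    0.   -0.05]
[ 1.47 -2.46 -0.  ] [ 0.    0.   -0.05]
[ 1.59 -2.39 -0.  ] [ 0.    0.   -0.05]
[ 1.71 -2.3  -0.  ] [ 0.    0.   -0.05]
[ 1.82 -2.21 -0.  ] [ 0.    0.   -0.05]
[ 1.93 -2.12  0.  ] [ 0.    0.   -0.05]
[ 2.03 -2.02  0.  ] [ 0.    0.   -0.05]
[ 2.13 -1.92  0.  ] [ 0.    0.   -0.05]
[ 2.23 -1.81  0.  ] [ 0.    0.   -0.05]
[ 2.32 -1.69  0.  ] [ 0.    0.   -0.05]
[ 2.4  -1.57  0.  ] [ 0.    0.   -0.05]
```

```bash
python3 -m handwheel '[[[4.5,0.67,-2.79,0,0,0,-0.05],[4.5,0.81,-2.75,0,0,0,-0.05],[4.5,0.94,-2.71,0,0,0,-0.05],[4.5,1.08,-2.66,0,0,0,-0.05],[4.5,1.21,-2.6,0,0,0,-0.05],[4.5,1.34,-2.53,0,0,0,-0.05],[4.5,1.47,-2.46,0,0,0,-0.05],[4.5,1.59,-2.39,0,0,0,-0.05]]]'
python3 - <<'E'
from h import *
show();plan(np.array([.490,.3205,.10]),down(67.2),7)
T=grab('top','t13.png');S=grab('scene','s13.png')
for n,I,roi in(('scene',S,(174,175,274,275)),('top',T,(293,152,393,252))):
  for c in('red','ochre','green'):
    for q in blobs(I,c,roi,150):print(n,c,np.round(onz(n,q[:2],.03)[:2],4),round(q[2]))
cv2.imwrite('pics/z13.png',cv2.hconcat([zoom(T,293,152,100,100,4),zoom(S,174,175,100,100,4)]))
E
```

```text
time: 12.8
eef_pos: [0.5203, 0.0963, 0.0997]
orientation: [0.928, 0.372, 0.002, 0.003]
force: [0.5, 0.0, -1.0]
grip_width: 0.0448
12.8 [0.5203 0.0963 0.0997] yaw x 43.7 z [ 0.005 -0.004 -1.   ] F [ 0.5  0.  -1. ] w 0.0448
total: dist mm 226.2 rotvec [ 0.006 -0.    -0.411]
[ 1.9  -2.62 -0.02] [ 0.001 -0.    -0.059]
[ 2.05 -2.5  -0.01] [ 0.001 -0.    -0.059]
[ 2.19 -2.38 -0.01] [ 0.001 -0.    -0.059]
[ 2.33 -2.24 -0.01] [ 0.001 -0.    -0.059]
[ 2.45 -2.1  -0.01] [ 0.001 -0.    -0.059]
[ 2.57 -1.96 -0.01] [ 0.001 -0.    -0.059]
[ 2.68 -1.8  -0.01] [ 0.001 -0.    -0.059]
scene red [ 0.5902 -0.1505] 335
scene ochre [ 0.6176 -0.1928] 419
scene ochre [ 0.54   -0.2407] 339
top red [ 0.5898 -0.1509] 409
top ochre [ 0.5407 -0.2396] 419
top ochre [ 0.6162 -0.1942] 408
```

View pics/z13.png

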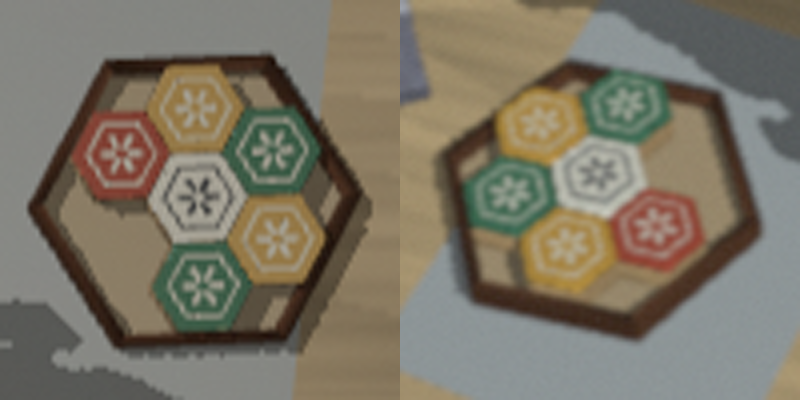

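Both views now show red tight between ochre tile_5, the middle tile and the wall. place_b is fully open (top px ~(318,220)).

```bash
python3 -m handwheel '[[[4.5,1.9,-2.62,0,0,0,-0.059],[4.5,2.05,-2.5,0,0,0,-0.059],[4.5,2.19,-2.38,0,0,0,-0.059],[4.5,2.33,-2.24,0,0,0,-0.059],[4.5,2.45,-2.1,0,0,0,-0.059],[4.5,2.57,-1.96,0,0,0,-0.059],[4.5,2.2,-1.4,0,0,0,-0.04],[4.5,0,0,0,0,0,0]]]'
python3 - <<'E'
from h import *
show();plan(np.array([.490,.3205,.016]),down(67.2),6)
S=grab('scene','s14.png');z=zoom(S,395,185,90,95,6)
for p in([.490,.3205,.06],):
    u=(proj('scene',p)-[395,185])*6+2.5;cv2.drawMarker(z,tuple(int(a) for a in u),(255,0,255),0,10)
cv2.imwrite('pics/z14.png',z)
E
```

```text
time: 13.57
eef_pos: [0.4919, 0.3241, 0.0989]
orientation: [0.839, 0.544, 0.003, 0.003]
force: [-1.2, 0.1, -0.6]
grip_width: 0.0449
13.57 [0.4919 0.3241 0.0989] yaw x 65.9 z [ 0.008 -0.003 -1.   ] F [-1.2  0.1 -0.6] w 0.0449
total: dist mm 83.0 rotvec [ 0.009 -0.001 -0.023]
[-0.07 -0.02  1.38] [ 0.001 -0.    -0.004]
[-0.07 -0.01  1.38] [ 0.001 -0.    -0.004]
[-0.07 -0.01  1.38] [ 0.001 -0.    -0.004]
[-0.07 -0.01  1.38] [ 0.001 -0.    -0.004]
[-0.07 -0.01  1.38] [ 0.001 -0.    -0.004]
[-0.07 -0.01  1.38] [ 0.001 -0.    -0.004]
```

View pics/z14.png

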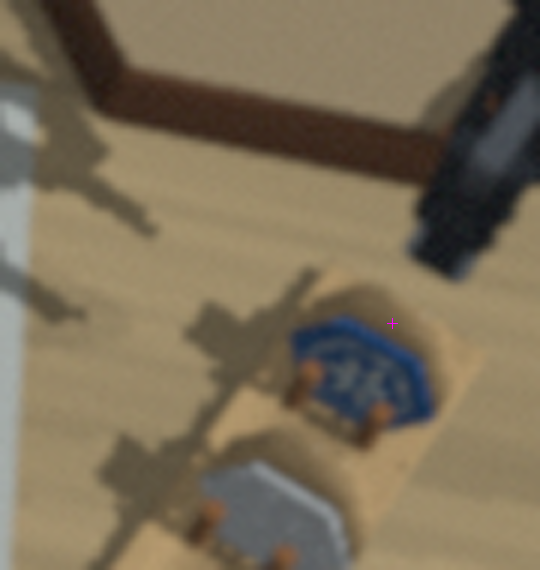

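Run:
```python
from h import *
S=cv2.imread('pics/s14.png')
T=grab('top','t14.png')
p=np.array([.4919,.3241,.132]);yx=Ro.from_euler('z',65.9-90,degrees=True).apply([.0225,0,0])
z=zoom(S,400,110,90,130,5)
for q,c in((p,(255,0,255)),(p+yx,(0,255,0)),(p-yx,(0,255,255))):
    u=(proj('scene',q)-[400,110])*5+2;cv2.drawMarker(z,tuple(int(a) for a in u),c,0,10)
t=zoom(T,60,120,90,130,5)
for q,c in((p,(255,0,255)),(p+yx,(0,255,0)),(p-yx,(0,255,255))):
    u=(proj('top',q)-[60,120])*5+2;cv2.drawMarker(t,tuple(int(a) for a in u),c,0,10)
cv2.imwrite('pics/z15.png',cv2.convertScaleAbs(cv2.hconcat([z,t])[:600],alpha=1.4,beta=25))
```

```text
(no output)
```

View pics/z15.png

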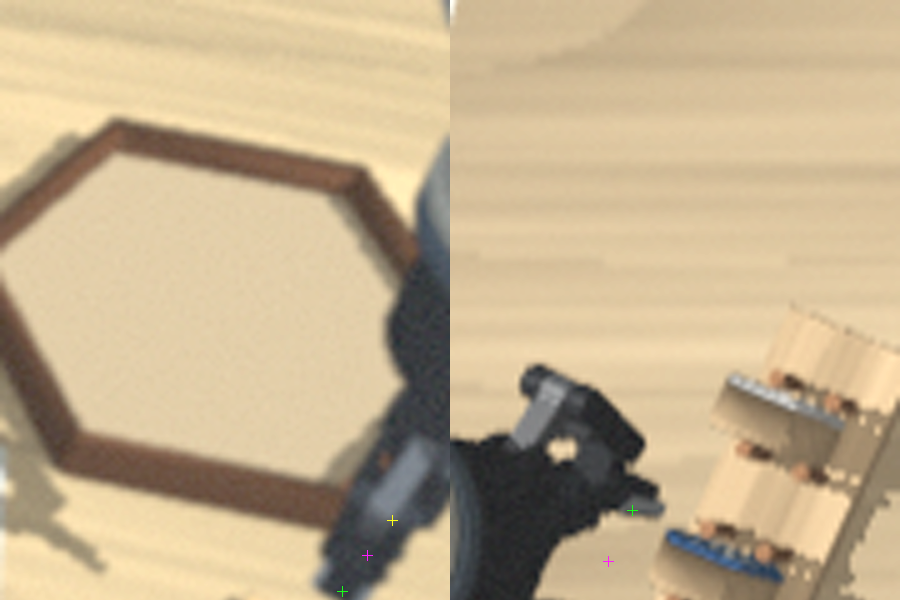

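The fingertips agree with the offset model in both views: the green marker is on the tip at top zoom (632,508) and at scene zoom (342,590). Descending on the blue tile.

```bash
python3 -m handwheel '[[[4.5,-0.2,0,1.4,0,0,-0.01],[4.5,-0.2,0,1.6,0,0,-0.01],[4.5,0,0,1.6,0,0,-0.005],[4.5,0,0,1.3,0,0,0],[4.5,0,0,0.8,0,0,0],[4.5,0,0,0.4,0,0,0],[4.5,0,0,0.2,0,0,0],[4.5,0,0,0,0,0,0]]]'
python3 - <<'E'
from h import *
show();plan(np.array([.490,.3205,.013]),down(67.2),1)
S=grab('scene','s16.png');T=grab('top','t16.png')
cv2.imwrite('pics/z16.png',cv2.convertScaleAbs(cv2.hconcat([zoom(S,400,190,90,110,5),zoom(T,70,160,90,110,5)]),alpha=1.4,beta=25))
E
```

```text
time: 14.33
eef_pos: [0.4942, 0.3077, 0.0239]
orientation: [0.839, 0.544, 0.002, 0.005]
force: [1.2, 0.2, -0.1]
grip_width: 0.0449
14.33 [0.4942 0.3077 0.0239] yaw x 65.9 z [ 0.009 -0.005 -1.   ] F [ 1.2  0.2 -0.1] w 0.0449
total: dist mm 17.3 rotvec [ 0.01   0.001 -0.023]
[ 1.   -0.91  1.08] [ 0.01   0.001 -0.023]
```

View pics/z16.png

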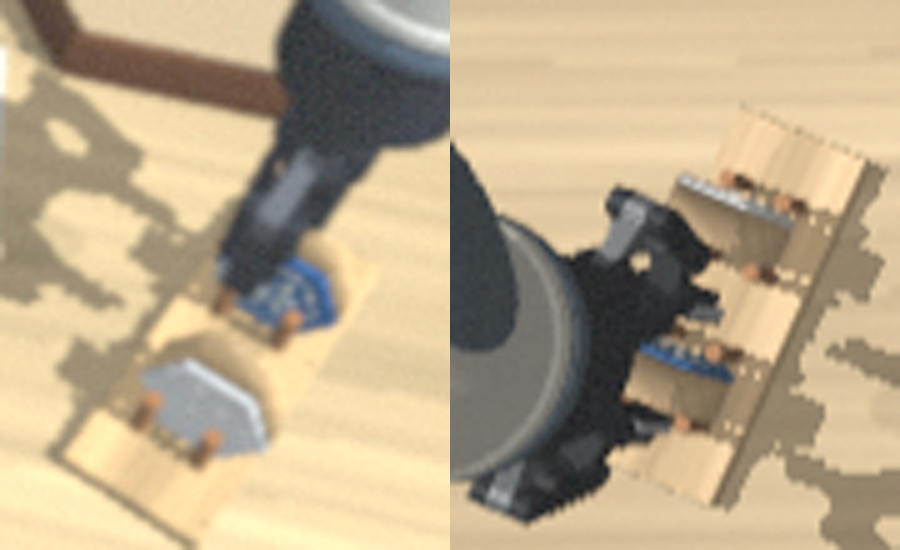

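The fingers straddle the blue tile and clear the wet one, but about 12 mm off along the tool x. Correcting slowly, then down.

```bash
python3 -m handwheel '[[[4.5,0.25,-0.25,0,0,0,-0.005],[4.5,0.25,-0.25,0,0,0,-0.005],[4.5,0.25,-0.2,0,0,0,-0.005],[4.5,0.15,-0.15,0.3,0,0,0],[4.5,0,0,0.3,0,0,0],[4.5,0,0,0.2,0,0,0],[4.5,0,0,0.1,0,0,0],[4.5,0,0,0,0,0,0]]]'
python3 - <<'E'
from h import *
show();plan(np.array([.490,.3205,.013]),down(67.2),1)
S=grab('scene','s17.png');T=grab('top','t17.png')
cv2.imwrite('pics/z17.png',cv2.convertScaleAbs(cv2.hconcat([zoom(S,400,190,90,110,5),zoom(T,70,160,90,110,5)]),alpha=1.4,beta=25))
E
```

```text
time: 15.1
eef_pos: [0.4908, 0.3226, 0.0166]
orientation: [0.834, 0.552, 0.005, 0.005]
force: [0.2, -0.3, 0.2]
grip_width: 0.0449
15.1 [0.4908 0.3226 0.0166] yaw x 66.9 z [ 0.013 -0.003 -1.   ] F [ 0.2 -0.3  0.2] w 0.0449
total: dist mm 4.2 rotvec [ 0.013 -0.002 -0.004]
[-0.22  0.    0.36] [ 0.013 -0.002 -0.004]
```

View pics/z17.png

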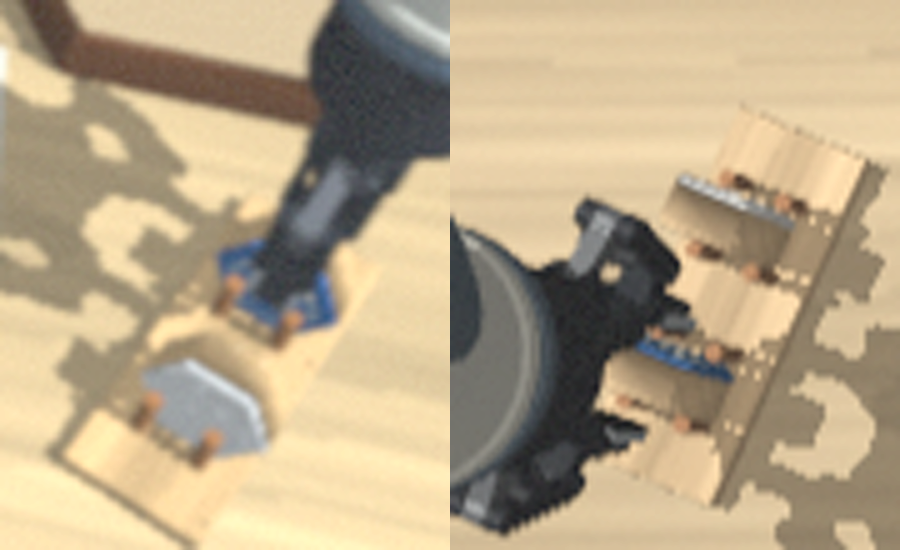

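```bash
python3 -m handwheel '[[[4.5,-0.1,0,0.2,0,0,0],[4.5,-0.1,0,0.2,0,0,0],[4.5,0,0,0.1,0,0,0],[4.5,0,0,0,0,0,0],[2,0,0,0,0,0,0],[1,0,0,0,0,0,0],[0,0,0,0,0,0,0],[0,0,0,0,0,0,0]]]'
python3 - <<'E'
from h import *
show()
E
```

```text
time: 15.87
eef_pos: [0.4903, 0.3201, 0.0116]
orientation: [0.834, 0.551, 0.005, 0.005]
force: [-0.1, -0.3, 0.0]
grip_width: 0.0227
15.87 [0.4903 0.3201 0.0116] yaw x 66.9 z [ 0.013 -0.003 -1.   ] F [-0.1 -0.3  0. ] w 0.0227
```

```bash
python3 -m handwheel '[[[0,0,0,-0.5,0,0,0],[0,0,0,-1,0,0,0],[0,0,0,-1.5,0,0,0],[0,0,0,-2,0,0,0],[0,0,0,-2,0,0,0],[0,0,0,-2,0,0,0],[0,0,0,-1,0,0,0],[0,0,0,0,0,0,0]]]'
python3 - <<'E'
from h import *
show()
S=grab('scene','s18.png');T=grab('top','t18.png')
cv2.imwrite('pics/z18.png',cv2.convertScaleAbs(cv2.hconcat([zoom(S,400,170,90,120,5),zoom(T,70,150,90,120,5)]),alpha=1.4,beta=25))
E
```

```text
time: 16.53
eef_pos: [0.4885, 0.3203, 0.1206]
orientation: [0.834, 0.551, 0.005, 0.005]
force: [-0.0, -0.3, -0.5]
grip_width: 0.0225
16.53 [0.4885 0.3203 0.1206] yaw x 66.9 z [ 0.013 -0.003 -1.   ] F [-0.  -0.3 -0.5] w 0.0225
```

View pics/z18.png

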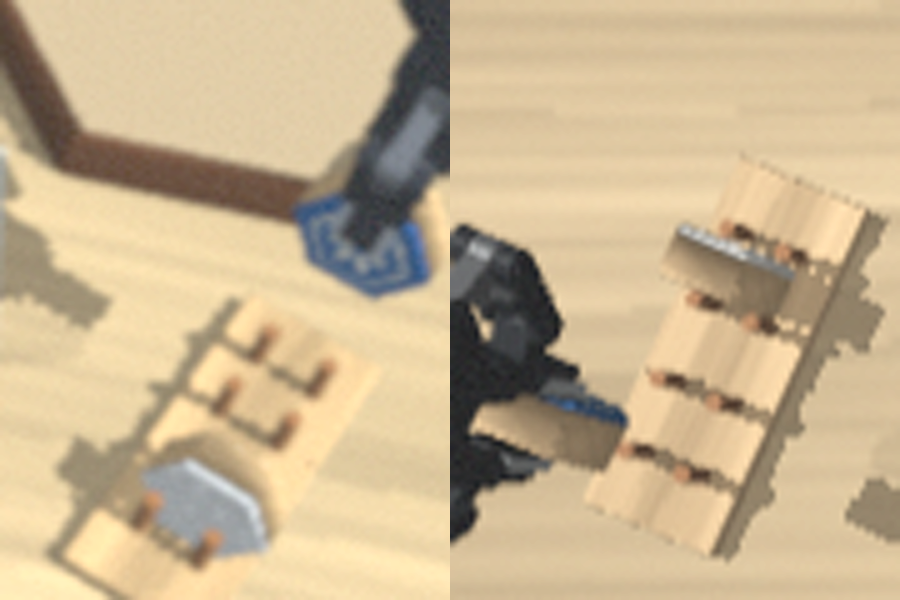

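The blue tile is lifted clear, and the scene zoom shows the decorated face towards the camera with the fingers half-way down it. The reported TCP coincides with its lower edge. Moving it to free table near (0.59,0.10) with tool y radial.

Run:
```python
from h import *
plan(np.array([.59,.10,.12]),down(99.6),8)
```

```text
total: dist mm 242.5 rotvec [ 0.012  0.003 -0.571]
[-2.03  2.25  0.01] [ 0.002  0.    -0.071]
[-2.18  2.1   0.  ] [ 0.002  0.    -0.071]
[-2.33  1.94 -0.  ] [ 0.002  0.    -0.071]
[-2.46  1.77 -0.01] [ 0.002  0.    -0.071]
[-2.58  1.59 -0.01] [ 0.002  0.    -0.071]
[-2.69  1.4  -0.01] [ 0.002  0.    -0.071]
[-2.78  1.21 -0.01] [ 0.002  0.    -0.071]
[-2.86  1.01 -0.02] [ 0.002  0.    -0.071]
```

```bash
python3 -m handwheel '[[[0,-1.8,2.0,0,0,0,-0.071],[0,-2.18,2.1,0,0,0,-0.071],[0,-2.33,1.94,0,0,0,-0.071],[0,-2.46,1.77,0,0,0,-0.071],[0,-2.58,1.59,0,0,0,-0.071],[0,-2.69,1.4,0,0,0,-0.071],[0,-2.78,1.21,0,0,0,-0.071],[0,-2.4,0.8,0,0,0,-0.05]]]'
python3 - <<'E'
from h import *
show()
s=ctrl.read_state();print(s['joint_positions'].round(3));p=s['eef_pos'];a=np.degrees(np.arctan2(p[1],p[0]));print('az',a)
th=55
R=down(90+a)*Ro.from_euler('x',th,degrees=True);print(R.as_matrix()[:,2])
R=down(90+a)*Ro.from_euler('x',-th,degrees=True);print(R.as_matrix()[:,2])
E
```

```text
time: 17.3
eef_pos: [0.5848, 0.1029, 0.1127]
orientation: [0.643, 0.766, -0.002, 0.002]
force: [-0.3, -0.9, -0.9]
grip_width: 0.0225
17.3 [0.5848 0.1029 0.1127] yaw x 100.0 z [ 0.    -0.005 -1.   ] F [-0.3 -0.9 -0.9] w 0.0225
[ 0.077  0.547  1.525 -0.006  1.07  -0.095]
az 9.977727516277147
[-0.80676252 -0.14193066 -0.57357644]
[ 0.80676252  0.14193066 -0.57357644]
```

```bash
python3 -m handwheel '[[[0,0,0,0,-0.12,0,0],[0,0,0,0,-0.12,0,0],[0,0,0,0,-0.12,0,0],[0,0,0,0,-0.12,0,0],[0,0,0,0,-0.12,0,0],[0,0,0,0,-0.12,0,0],[0,0,0,0,-0.12,0,0],[0,0,0,0,-0.12,0,0]]]'
python3 - <<'E'
from h import *
show()
s=ctrl.read_state();print(s['joint_positions'].round(3));
S=grab('scene','s19.png');T=grab('top','t19.png')
cv2.imwrite('pics/z19.png',cv2.convertScaleAbs(cv2.hconcat([zoom(S,300,130,120,140,4),zoom(T,170,130,80,140,4)]),alpha=1.4,beta=25))
E
```

```text
time: 17.97
eef_pos: [0.5886, 0.1329, 0.1095]
orientation: [0.605, 0.748, 0.234, 0.14]
force: [0.9, 0.6, 0.3]
grip_width: 0.0225
17.97 [0.5886 0.1329 0.1095] yaw x 103.3 z [ 0.493  0.181 -0.851] F [0.9 0.6 0.3] w 0.0225
[ 0.017  0.451  2.012  0.861  0.23  -0.994]
```

View pics/z19.png

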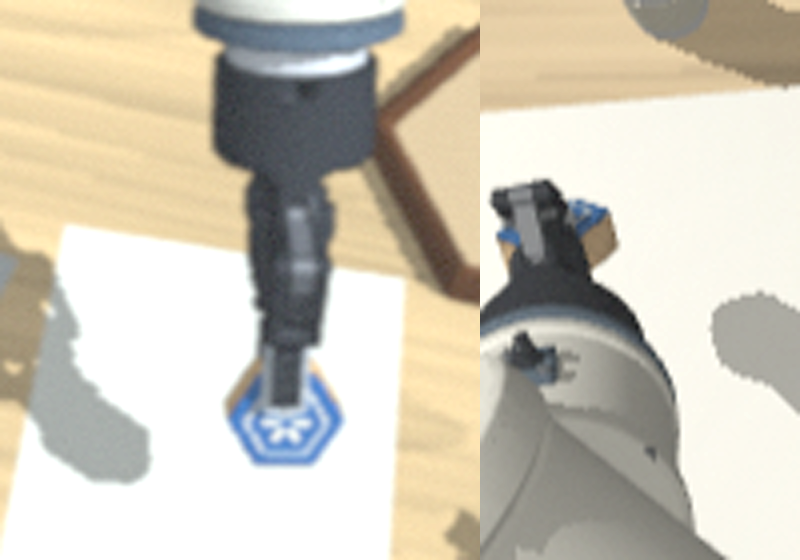

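Run:
```python
import numpy as np
from scipy.optimize import least_squares
D=[(.494184,1.346103,.22228,-.58373,.20061,-1.30252),(.63965,1.850276,.4895,-.1044,-.0071,-.328677),(.68175,1.86321,.4903,-.1046,-.0296,-.32855),(.547,1.525,.5848,.1029,.1127,.077)]
A=[];b=[]
for j2,j3,x,y,z,j1 in D:
    c,s=np.cos(j1),np.sin(j1);r=x*c+y*s;o=-x*s+y*c
    # r=a+L1 s2+L2 s23 ; z=h+L1 c2+L2 c23
    A+= [[1,0,np.sin(j2),np.sin(j2+j3)],[0,1,np.cos(j2),np.cos(j2+j3)]];b+=[r,z];print(round(r,4),round(o,4))
s=np.linalg.lstsq(np.array(A),np.array(b),rcond=None);print(s)
a,h,L1,L2=s[0]
# tilted sample: j5-only tool: tool length from sample E unknown; assume Lt, wrist z = h+Lt...
for Lt in(.25,.3,.35):
  for th in(45,55,60):
    t=np.radians(th)
    for r in(.6,.65,.7,.75,.8,.85):
        # wrist pos relative shoulder : z shoulder=h+Lt ; wrist radial = a+...
        wr=r-Lt*np.sin(t)-a; wz=.012+Lt*np.cos(t)-(h+Lt)
        d=np.hypot(wr,wz)
        if d>L1+L2: continue
        c3=(d*d-L1*L1-L2*L2)/(2*L1*L2);j3=np.arccos(c3);al=np.arctan2(wr,wz);j2=al-np.arctan2(L2*np.sin(j3),L1+L2*np.cos(j3))
        print(Lt,th,r,'j5',round(np.pi-t-j2-j3,3),round(j2,2),round(j3,2))
```

```text
0.6218 0.0596
0.497 0.0592
0.4978 0.0592
0.591 0.0576
(array([0.18281166, 0.16255936, 0.15578508, 0.37558764]), array([0.00012022]), np.int32(4), array([2.86645528, 2.75722563, 0.41257081, 0.10452885]))
0.25 45 0.6 j5 -0.39 0.66 2.08
0.25 45 0.65 j5 -0.293 0.81 1.84
0.25 45 0.7 j5 -0.189 0.98 1.57
0.25 45 0.75 j5 -0.07 1.18 1.25
0.25 45 0.8 j5 0.08 1.44 0.83
0.25 55 0.6 j5 -0.697 0.83 2.05
0.25 55 0.65 j5 -0.586 0.93 1.83
0.25 55 0.7 j5 -0.473 1.07 1.58
0.25 55 0.75 j5 -0.35 1.24 1.29
0.25 55 0.8 j5 -0.205 1.47 0.92
0.25 55 0.85 j5 0.044 1.93 0.2
0.25 60 0.6 j5 -0.845 0.94 2.0
0.25 60 0.65 j5 -0.729 1.02 1.8
0.25 60 0.7 j5 -0.61 1.14 1.56
0.25 60 0.75 j5 -0.484 1.3 1.28
0.25 60 0.8 j5 -0.336 1.51 0.92
0.25 60 0.85 j5 -0.095 1.95 0.24
0.3 45 0.6 j5 -0.495 0.68 2.17
0.3 45 0.65 j5 -0.394 0.8 1.95
0.3 45 0.7 j5 -0.288 0.94 1.7
0.3 45 0.75 j5 -0.174 1.11 1.42
0.3 45 0.8 j5 -0.043 1.32 1.08
0.3 45 0.85 j5 0.139 1.65 0.57
0.3 55 0.6 j5 -0.834 0.92 2.09
0.3 55 0.65 j5 -0.714 0.99 1.91
0.3 55 0.7 j5 -0.596 1.09 1.69
0.3 55 0.75 j5 -0.475 1.22 1.44
0.3 55 0.8 j5 -0.34 1.39 1.13
0.3 55 0.85 j5 -0.172 1.66 0.7
0.3 60 0.6 j5 -0.992 1.07 2.01
0.3 60 0.65 j5 -0.866 1.11 1.85
0.3 60 0.7 j5 -0.742 1.19 1.65
0.3 60 0.75 j5 -0.616 1.31 1.4
0.3 60 0.8 j5 -0.478 1.47 1.1
0.3 60 0.85 j5 -0.307 1.72 0.68
0.35 45 0.6 j5 -0.608 0.73 2.24
0.35 45 0.65 j5 -0.498 0.81 2.04
0.35 45 0.7 j5 -0.389 0.93 1.82
0.35 45 0.75 j5 -0.276 1.07 1.56
0.35 45 0.8 j5 -0.153 1.25 1.26
0.35 45 0.85 j5 -0.004 1.48 0.88
0.35 55 0.6 j5 -0.975 1.06 2.09
0.35 55 0.65 j5 -0.845 1.08 1.95
0.35 55 0.7 j5 -0.721 1.14 1.76
0.35 55 0.75 j5 -0.597 1.24 1.54
0.35 55 0.8 j5 -0.467 1.37 1.28
0.35 55 0.85 j5 -0.319 1.56 0.94
0.35 60 0.6 j5 -1.138 1.25 1.98
0.35 60 0.65 j5 -1.003 1.25 1.85
0.35 60 0.7 j5 -0.874 1.28 1.69
0.35 60 0.75 j5 -0.745 1.36 1.48
0.35 60 0.8 j5 -0.61 1.48 1.23
0.35 60 0.85 j5 -0.457 1.66 0.89
```

Outward tilt runs into the j5 limit (0.23 now). I'll check the arm's kinematics from the logged samples to choose a tilt direction with room.

```bash
cat > kin.py <<'E'
import numpy as np
from scipy.spatial.transform import Rotation as Ro
from scipy.optimize import least_squares
def fk(j,P,s=1):
    h,L1,L2,o,Lt,b=P
    B=Ro.from_euler('z',j[0]);F=B*Ro.from_euler('y',j[1]+j[2])
    w=B.apply([L1*np.sin(j[1]),o,h+L1*np.cos(j[1])])+F.apply([b,0,L2])
    R=F*Ro.from_euler('z',s*j[3])*Ro.from_euler('y',j[4])*Ro.from_euler('z',j[5]+np.pi/2)
    return w+R.apply([0,0,Lt]),R
D=[([-1.30252,.494184,1.346103,0,1.302493,-.0954746],[.222277,-.583734,.200609]),
([-.328677,.6396486,1.8502755,-.00166,.647978,1.73095],[.4895,-.1044,-.0071]),
([-.3285537,.6817519,1.8632106,-.00203,.587586,1.7311],[.4903,-.1046,-.0296]),
([.077,.547,1.525,-.006,1.07,-.095],[.5848,.1029,.1127]),
([.017,.451,2.012,.861,.23,-.994],[.5886,.1329,.1095])]
E
python3 - <<'E'
from kin import *
for s in(1,-1):
    print(s,fk(D[4][0],[0]*6,s)[1].as_quat(),'want',[0.605,0.748,0.234,0.14])
s=1
for b0 in(None,):
    f=lambda P:np.concatenate([fk(j,P,s)[0]-p for j,p in D])
    r=least_squares(f,[.4,.45,.4,.06,.3,0]);print(r.x.round(4),np.abs(r.fun).max())
    f2=lambda P:f(np.r_[P,0]);r=least_squares(f2,[.4,.45,.4,.06,.3]);print(r.x.round(4),np.abs(r.fun).max())
E
```

```text
1 [0.60516508 0.74791836 0.23425557 0.13970569] want [0.605, 0.748, 0.234, 0.14]
-1 [-0.11563983  0.95510946 -0.11598936  0.24685992] want [0.605, 0.748, 0.234, 0.14]
[0.2568 0.5971 0.3844 0.0596 0.3657 0.1181] 0.00017110020728416941
[0.2406 0.4601 0.3872 0.0612 0.3168] 0.03003809172961769
```

```bash
cat >> kin.py <<'E'
P=[0.2568,0.5971,0.3844,0.0596,0.3657,0.1181]
lo=np.array([-2.91,-.82,.22,-1.22,.12,-3.08])+.02;hi=np.array([2.91,2.16,2.67,4.37,2.79,3.08])-.02
def ik(p,R,seeds):
    best=None
    for s in seeds:
        f=lambda j:np.r_[(fk(j,P)[0]-p)*10,(fk(j,P)[1].inv()*R).as_rotvec()]
        r=least_squares(f,np.clip(s,lo,hi),bounds=(lo,hi))
        if np.abs(r.fun).max()<1e-3 and (best is None or np.abs(r.x-seeds[0]).max()<np.abs(best-seeds[0]).max()):best=r.x
    return best
def tilt(phi,th): # tool z horizontally along phi deg, tilted th from down, tool y up in the plane
    return Ro.from_euler('z',phi+90,degrees=True)*Ro.from_euler('x',180-th,degrees=True)
E
python3 - <<'E'
from kin import *
print(tilt(20,55).as_matrix().round(2))
cur=np.array([.017,.451,2.012,.861,.23,-.994])
seeds=[cur]+[np.array([.2,.5,1.8,a,1.2,c]) for a in(-1,0,1,1.57,3.1) for c in(-2.5,-1,0,1,2.5)]
for p in([.55,.10,.012],[.48,.10,.012]):
  for phi in range(-180,180,30):
    o=[]
    for th in(40,55,62):
        b=ik(np.array(p),tilt(phi,th),seeds);o.append(None if b is None else b.round(2).tolist())
    print(p[0],phi,o)
E
```

```text
[[-0.34  0.54  0.77]
 [ 0.94  0.2   0.28]
 [ 0.    0.82 -0.57]]
0.55 -180 [None, None, None]
0.55 -150 [[0.2, 1.0, 1.07, -0.21, 1.74, 2.86], [0.23, 1.16, 0.85, -0.27, 2.05, 2.84], [0.24, 1.24, 0.75, -0.31, 2.19, 2.82]]
0.55 -120 [[0.35, 0.94, 1.24, -0.43, 1.54, 2.58], [0.4, 1.09, 1.07, -0.53, 1.8, 2.6], [0.42, 1.16, 0.99, -0.59, 1.91, 2.59]]
0.55 -90 [[0.45, 0.86, 1.49, -0.66, 1.22, 2.4], [0.54, 0.99, 1.39, -0.79, 1.44, 2.51], [0.57, 1.06, 1.35, -0.84, 1.54, 2.54]]
0.55 -60 [[0.5, 0.78, 1.8, -1.02, 0.85, 2.36], [0.62, 0.92, 1.78, -1.2, 1.07, 2.63], None]
0.55 -30 [None, None, None]
0.55 0 [None, None, [0.17, 1.33, 2.52, 3.3, 1.78, -3.03]]
0.55 30 [[-0.22, 0.76, 2.26, 2.28, 0.61, -3.0], [-0.37, 1.06, 2.4, 2.37, 1.17, 2.88], [-0.44, 1.22, 2.43, 2.32, 1.4, 2.73]]
0.55 60 [[-0.37, 0.75, 2.01, 1.28, 0.73, -2.56], [-0.52, 0.91, 2.04, 1.45, 0.97, -2.92], [-0.57, 1.0, 2.04, 1.47, 1.09, -3.03]]
0.55 90 [[-0.35, 0.8, 1.7, 0.76, 1.06, -2.45], [-0.45, 0.94, 1.65, 0.88, 1.26, -2.62], [-0.49, 1.01, 1.62, 0.92, 1.36, -2.68]]
0.55 120 [[-0.24, 0.89, 1.41, 0.49, 1.4, -2.56], [-0.31, 1.02, 1.28, 0.59,
[... 698 characters left out ...]
 2.25, 4.31, 0.64, 2.95], [0.67, 0.99, 2.29, 4.25, 1.02, -2.99], [0.73, 1.1, 2.29, 4.29, 1.17, -2.89]]
0.48 0 [None, None, None]
0.48 30 [[-0.28, 0.84, 2.45, 2.45, 0.81, 2.99], [-0.49, 1.34, 2.63, 2.37, 1.5, 2.47], None]
0.48 60 [[-0.44, 0.75, 2.18, 1.41, 0.71, -2.82], None, [-0.68, 1.05, 2.19, 1.47, 1.07, 3.02]]
0.48 90 [[-0.39, 0.77, 1.87, 0.79, 0.98, -2.58], [-0.51, 0.91, 1.82, 0.88, 1.19, -2.76], [-0.55, 0.99, 1.79, 0.9, 1.29, -2.82]]
0.48 120 [[-0.27, 0.83, 1.6, 0.49, 1.29, -2.64], [-0.34, 0.97, 1.48, 0.56, 1.52, -2.71], [-0.36, 1.04, 1.42, 0.59, 1.63, -2.74]]
0.48 150 [[-0.11, 0.89, 1.38, 0.26, 1.52, -2.83], [-0.15, 1.04, 1.21, 0.31, 1.8, -2.85], [-0.16, 1.12, 1.14, 0.34, 1.92, -2.84]]
```

The fitted kinematics reproduce all samples within 0.2 mm. Tilting sideways (tool pointing towards +y, phi ≈ 110°) has ample joint room, so I'm planning that route.

```bash
cat >> kin.py <<'E'
def path(st,p,R,n,show=True,local_rows=True):
    p0=np.array(st['eef_pos']);R0=Ro.from_quat(st['orientation']);j=np.array(st['joint_positions'])
    dr=(R0.inv()*R).as_rotvec();print('rot',dr.round(3),np.linalg.norm(dr).round(2),'dist',np.linalg.norm(p-p0).round(3))
    for i in range(n):
        Ri=R0*Ro.from_rotvec(dr*i/n);row=np.r_[Ri.inv().apply((p-p0)/n)*100,dr/n]
        jn=ik(p0+(p-p0)*(i+1)/n,R0*Ro.from_rotvec(dr*(i+1)/n),[j])
        print(row.round(3).tolist(),'|', 'IKFAIL' if jn is None else (jn.round(2).tolist(),((jn-j)*12).round(1).tolist()))
        if jn is not None:j=jn
E
python3 - <<'E'
from kin import *
from station import ctrl
s=ctrl.read_state()
print('A');path(s,np.array([.56,.13,.12]),tilt(110,55),16)
print('B');path(s,np.array([.56,.13,.12]),tilt(110,10),14)
E
```

```text
A
rot [-0.246  1.117 -1.273] 1.71 dist 0.03
[0.026, -0.116, -0.147, -0.015, 0.07, -0.08] | ([-0.05, 0.46, 2.02, 1.1, 0.31, -1.36], [-0.8, 0.1, 0.1, 2.8, 1.0, -4.4])
[0.045, -0.111, -0.147, -0.015, 0.07, -0.08] | ([-0.11, 0.47, 2.02, 1.18, 0.41, -1.57], [-0.7, 0.1, 0.0, 1.0, 1.2, -2.6])
[0.064, -0.104, -0.145, -0.015, 0.07, -0.08] | ([-0.16, 0.49, 2.01, 1.2, 0.51, -1.72], [-0.7, 0.2, -0.1, 0.2, 1.2, -1.7])
[0.082, -0.096, -0.141, -0.015, 0.07, -0.08] | ([-0.21, 0.51, 2.0, 1.18, 0.61, -1.82], [-0.6, 0.2, -0.2, -0.2, 1.2, -1.3])
[0.099, -0.087, -0.136, -0.015, 0.07, -0.08] | ([-0.26, 0.53, 1.97, 1.15, 0.7, -1.9], [-0.5, 0.3, -0.3, -0.4, 1.2, -1.0])
[0.115, -0.076, -0.13, -0.015, 0.07, -0.08] | ([-0.29, 0.55, 1.93, 1.1, 0.8, -1.97], [-0.4, 0.3, -0.4, -0.5, 1.1, -0.8])
[0.129, -0.065, -0.122, -0.015, 0.07, -0.08] | ([-0.32, 0.58, 1.89, 1.06, 0.89, -2.03], [-0.3, 0.3, -0.5, -0.6, 1.1, -0.7])
[0.142, -0.052, -0.114, -0.015, 0.07, -0.08] | ([-0.34, 0.61, 1.85, 1.01, 0.98, -2.09], [-0.2, 0.3, -0.6, -0.6, 1.1, -0.6])
[0.153, -0.039, -0.104, -0.015, 0.07, -0.08] | ([-0.36, 0.64, 1.8, 0.96, 1.07
[... 1963 characters left out ...]
0.039, -0.115] | ([-0.07, 0.49, 1.71, 0.4, 0.87, -1.64], [0.1, 0.1, -0.5, -0.5, 0.7, -0.8])
[0.185, -0.042, -0.105, 0.024, 0.039, -0.115] | ([-0.05, 0.5, 1.67, 0.35, 0.93, -1.7], [0.1, 0.1, -0.4, -0.5, 0.7, -0.8])
[0.192, -0.023, -0.097, 0.024, 0.039, -0.115] | ([-0.04, 0.51, 1.64, 0.31, 0.99, -1.77], [0.2, 0.1, -0.4, -0.5, 0.7, -0.8])
[0.197, -0.003, -0.089, 0.024, 0.039, -0.115] | ([-0.02, 0.52, 1.6, 0.27, 1.04, -1.84], [0.2, 0.1, -0.4, -0.5, 0.6, -0.8])
[0.2, 0.018, -0.081, 0.024, 0.039, -0.115] | ([-0.0, 0.53, 1.57, 0.23, 1.08, -1.91], [0.2, 0.1, -0.4, -0.5, 0.6, -0.9])
[0.2, 0.039, -0.074, 0.024, 0.039, -0.115] | ([0.02, 0.54, 1.54, 0.18, 1.13, -1.99], [0.3, 0.1, -0.3, -0.5, 0.5, -0.9])
```

```bash
python3 -m handwheel '[[[0,0,-0.1,-0.15,-0.01,0.04,-0.05],[0,0,-0.1,-0.15,-0.015,0.07,-0.08],[0,0.1,-0.1,-0.15,-0.015,0.07,-0.08],[0,0.1,-0.1,-0.1,-0.015,0.07,-0.08],[0,0.1,-0.1,-0.1,-0.015,0.07,-0.08],[0,0.1,-0.1,-0.1,-0.015,0.07,-0.08],[0,0.1,-0.1,-0.1,-0.015,0.07,-0.08],[0,0.1,0,-0.1,-0.015,0.07,-0.08]]]'
python3 - <<'E'
from kin import *
from station import ctrl
s=ctrl.read_state();print(s['joint_positions'].round(2))
path(s,np.array([.56,.14,.06]),tilt(110,56),8)
E
```

```text
time: 18.73
eef_pos: [0.5633, 0.1309, 0.105]
orientation: [0.295, 0.887, 0.353, 0.027]
force: [0.6, 0.9, 0.4]
grip_width: 0.0228
[-0.32  0.59  1.89  1.    0.9  -1.99]
rot [-0.173  0.596 -0.729] 0.96 dist 0.046
[0.006, -0.316, 0.48, -0.022, 0.074, -0.091] | ([-0.34, 0.63, 1.84, 0.97, 0.99, -2.08], [-0.2, 0.5, -0.6, -0.4, 1.0, -1.1])
[0.0, -0.327, 0.473, -0.022, 0.074, -0.091] | ([-0.35, 0.68, 1.79, 0.94, 1.07, -2.16], [-0.1, 0.5, -0.6, -0.4, 1.0, -0.9])
[-0.005, -0.337, 0.466, -0.022, 0.074, -0.091] | ([-0.36, 0.72, 1.73, 0.9, 1.16, -2.23], [-0.1, 0.5, -0.7, -0.4, 1.0, -0.8])
[-0.008, -0.347, 0.458, -0.022, 0.074, -0.091] | ([-0.36, 0.76, 1.67, 0.86, 1.24, -2.29], [0.0, 0.5, -0.7, -0.5, 1.0, -0.8])
[-0.009, -0.358, 0.45, -0.022, 0.074, -0.091] | ([-0.35, 0.81, 1.61, 0.83, 1.32, -2.35], [0.1, 0.5, -0.8, -0.4, 1.0, -0.7])
[-0.01, -0.369, 0.441, -0.022, 0.074, -0.091] | ([-0.34, 0.85, 1.54, 0.79, 1.4, -2.41], [0.1, 0.5, -0.8, -0.4, 1.0, -0.7])
[-0.008, -0.379, 0.433, -0.022, 0.074, -0.091] | ([-0.32, 0.89, 1.47, 0.75, 1.48, -2.47], [0.2, 0.5, -0.8, -0.4, 0.9, -0.7])
[-0.005, -0.389, 0.424, -0.022, 0.074, -0.091] | ([-0.3, 0.93, 1.4, 0.72, 1.55, -2.53], [0.2, 0.5, -0.8, -0.4, 0.9, -0.7])
```

```bash
python3 -m handwheel '[[[0,0,-0.3,0.4,-0.022,0.074,-0.091],[0,0,-0.3,0.45,-0.022,0.074,-0.091],[0,0,-0.33,0.45,-0.022,0.074,-0.091],[0,0,-0.35,0.45,-0.022,0.074,-0.091],[0,0,-0.36,0.45,-0.022,0.074,-0.091],[0,0,-0.37,0.44,-0.022,0.074,-0.091],[0,0,-0.38,0.43,-0.022,0.074,-0.091],[0,0,-0.3,0.3,-0.015,0.05,-0.06]]]'
python3 - <<'E'
from kin import *
from station import ctrl
from h import grab,zoom,cv2
s=ctrl.read_state();print(s['joint_positions'].round(2))
path(s,np.array([.56,.14,.02]),tilt(110,56),5)
S=grab('scene','s20.png');T=grab('top','t20.png')
cv2.imwrite('pics/z20.png',cv2.convertScaleAbs(cv2.hconcat([zoom(S,270,130,130,140,4),zoom(T,190,130,70,140,4)]),alpha=1.4,beta=25))
E
```

```text
time: 19.4
eef_pos: [0.5397, 0.1194, 0.0458]
orientation: [-0.136, 0.877, 0.446, -0.118]
force: [-0.4, 0.7, 0.7]
grip_width: 0.0226
[-0.32  0.94  1.4   0.66  1.56 -2.47]
rot [-0.021 -0.051 -0.069] 0.09 dist 0.039
[-0.566, -0.24, 0.472, -0.004, -0.01, -0.014] | ([-0.32, 0.95, 1.4, 0.67, 1.55, -2.49], [0.0, 0.1, -0.0, 0.2, -0.1, -0.2])
[-0.558, -0.25, 0.477, -0.004, -0.01, -0.014] | ([-0.31, 0.96, 1.4, 0.68, 1.54, -2.51], [0.0, 0.1, -0.0, 0.2, -0.1, -0.2])
[-0.549, -0.26, 0.481, -0.004, -0.01, -0.014] | ([-0.31, 0.97, 1.4, 0.69, 1.53, -2.53], [0.0, 0.1, -0.0, 0.2, -0.1, -0.2])
[-0.541, -0.27, 0.486, -0.004, -0.01, -0.014] | ([-0.31, 0.98, 1.4, 0.71, 1.52, -2.55], [0.0, 0.1, -0.0, 0.2, -0.1, -0.2])
[-0.532, -0.279, 0.49, -0.004, -0.01, -0.014] | ([-0.3, 0.99, 1.4, 0.72, 1.51, -2.56], [0.0, 0.1, -0.0, 0.2, -0.1, -0.2])
```

View pics/z20.png

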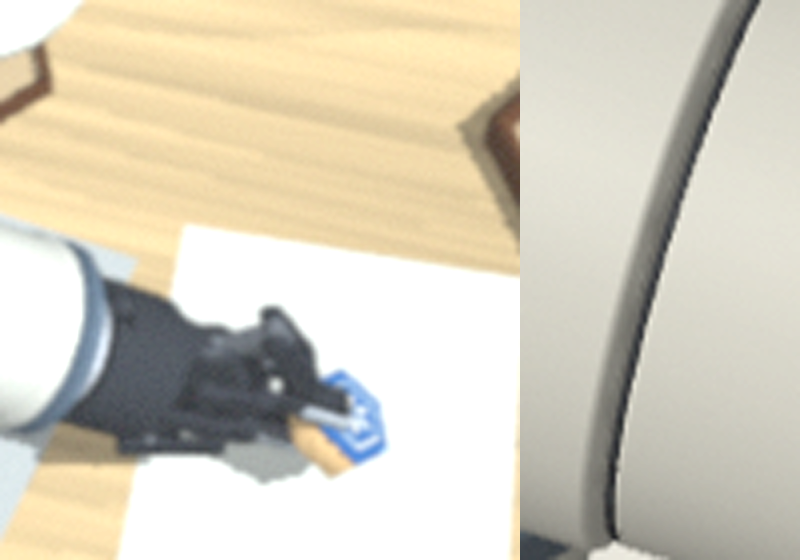

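Decorated face up, tilted about 56°, over the white paper at scene zoom (340,420). Lowering until its lower edge touches.

```bash
python3 -m handwheel '[[[0,0,-0.5,0.34,-0.004,-0.012,-0.017],[0,0,-0.5,0.34,-0.004,-0.012,-0.017],[0,0,-0.5,0.34,-0.004,-0.012,-0.017],[0,0,-0.4,0.27,-0.004,-0.012,-0.017],[0,0,-0.3,0.2,0,0,0],[0,0,-0.16,0.1,0,0,0],[0,0,-0.1,0.06,0,0,0],[0,0,0,0,0,0,0]]]'
python3 - <<'E'
from kin import *
from station import ctrl
from h import grab,zoom,cv2
s=ctrl.read_state();p=s['eef_pos']
path(s,p+[0,0,-.01],tilt(110,56),1)
R=Ro.from_quat(s['orientation']).as_matrix();print(R[2].round(3))
S=grab('scene','s21.png')
cv2.imwrite('pics/z21.png',cv2.convertScaleAbs(zoom(S,290,170,100,80,6),alpha=1.3,beta=15))
E
```

```text
time: 20.17
eef_pos: [0.532, 0.1146, 0.0111]
orientation: [-0.143, 0.876, 0.453, -0.088]
force: [0.2, -0.8, -0.9]
grip_width: 0.0226
rot [-0.019 -0.002 -0.028] 0.03 dist 0.01
[-0.024, -0.818, 0.575, -0.019, -0.002, -0.028] | ([-0.35, 1.0, 1.45, 0.69, 1.48, -2.63], [-0.1, 0.3, -0.1, 0.1, 0.0, -0.5])
[ 0.024  0.818 -0.575]
```

View pics/z21.png

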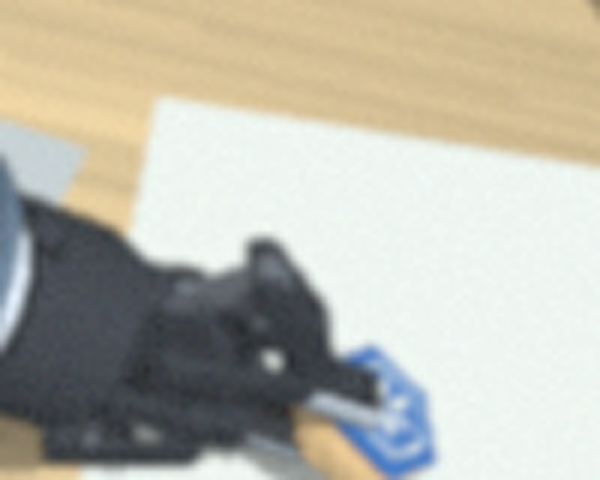

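```bash
python3 -m handwheel '[[[0,0,-0.08,0.06,0,0,0],[0,0,-0.08,0.06,0,0,0],[0,0,-0.08,0.06,0,0,0],[0,0,-0.08,0.06,0,0,0],[0,0,-0.08,0.06,0,0,0],[0,0,0,0,0,0,0],[0,0,0,0,0,0,0],[0,0,0,0,0,0,0]]]'
python3 - <<'E'
from h import *
show()
S=grab('scene','s22.png')
cv2.imwrite('pics/z22.png',cv2.convertScaleAbs(zoom(S,290,170,100,100,6),alpha=1.3,beta=15))
E
```

```text
time: 20.88
eef_pos: [0.5327, 0.1146, 0.0109]
orientation: [-0.143, 0.875, 0.454, -0.087]
force: [0.4, -0.2, -0.8]
grip_width: 0.0225
20.88 [0.5327 0.1146 0.0109] yaw x -160.7 z [-0.282  0.769 -0.573] F [ 0.4 -0.2 -0.8] w 0.0225
```

View pics/z22.png

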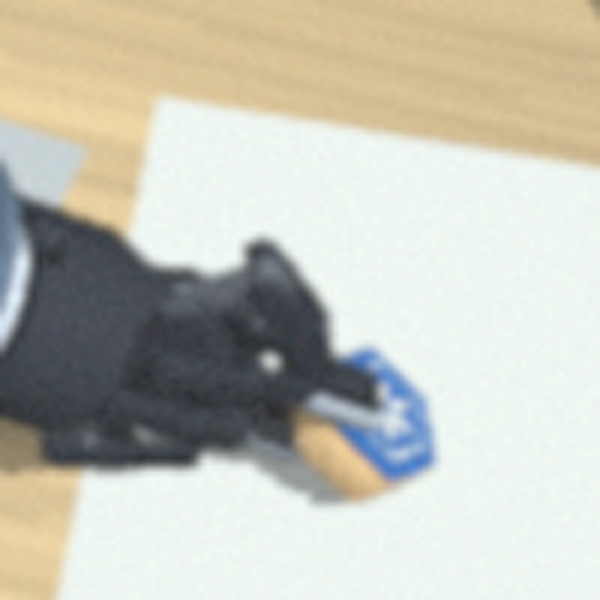

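The height no longer drops, so the edge is on the table. I'll loosen slightly and withdraw the lower finger backwards so the tile settles.

```bash
python3 -m handwheel '[[[3.3,0,0,0,0,0,0],[3.3,0,0,0,0,0,0],[3.4,0,0,0,0,0,0],[3.4,0,-0.9,-2.4,0,0,0],[3.4,0,-1.2,-3.4,0,0,0],[3.4,0,-0.3,-2.5,0,0,0],[3.4,0,0,0,0,0,0],[3.4,0,0,0,0,0,0]]]'
python3 - <<'E'
from h import *
show()
S=grab('scene','s23.png')
cv2.imwrite('pics/z23.png',cv2.convertScaleAbs(zoom(S,260,150,140,120,5),alpha=1.3,beta=15))
for q in blobs(S,'blue',(290,170,390,270)):print(np.round(q[:3],2),onz('scene',q[:2],.024).round(4))
E
```

```text
time: 21.6
eef_pos: [0.5601, 0.0359, 0.0392]
orientation: [-0.144, 0.875, 0.454, -0.089]
force: [0.2, 0.4, -0.3]
grip_width: 0.034
21.6 [0.5601 0.0359 0.0392] yaw x -160.6 z [-0.286  0.769 -0.572] F [ 0.2  0.4 -0.3] w 0.034
[343.73 241.17 337.53] [0.5435 0.0814 0.024 ]
```

View pics/z23.png

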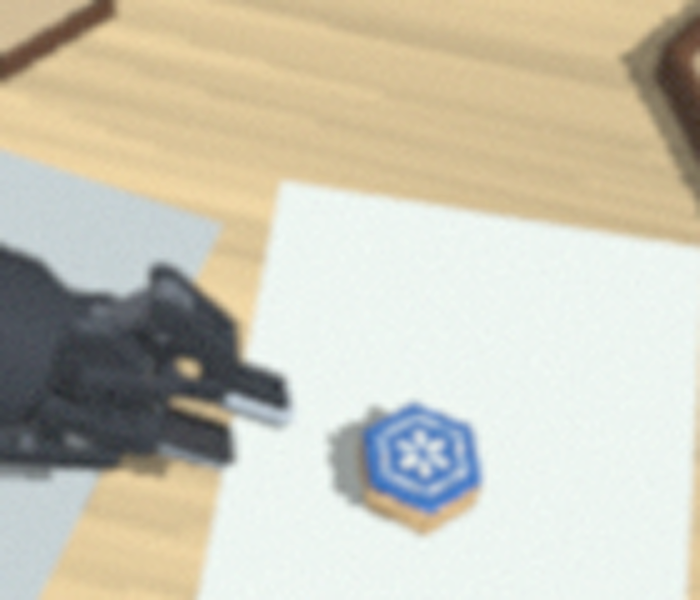

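Blue lies flat on the table, decorated face up and released, at about (0.543,0.081). Now I upright the tool over it.

Run:
```python
from kin import *
from station import ctrl
from h import down
s=ctrl.read_state()
path(s,np.array([.5425,.0814,.09]),down(199.4),9)
```

```text
rot [ 0.961 -0.023 -0.012] 0.96 dist 0.07
[0.032, 0.772, 0.121, 0.107, -0.003, -0.001] | ([-0.41, 0.91, 1.37, 0.58, 1.54, -2.53], [0.4, -0.8, 0.6, -0.5, -1.1, 0.3])
[0.031, 0.781, 0.038, 0.107, -0.003, -0.001] | ([-0.37, 0.84, 1.42, 0.54, 1.45, -2.49], [0.4, -0.8, 0.6, -0.5, -1.1, 0.4])
[0.03, 0.78, -0.046, 0.107, -0.003, -0.001] | ([-0.33, 0.78, 1.46, 0.49, 1.37, -2.45], [0.5, -0.8, 0.6, -0.5, -1.0, 0.5])
[0.029, 0.771, -0.129, 0.107, -0.003, -0.001] | ([-0.28, 0.72, 1.51, 0.44, 1.28, -2.39], [0.6, -0.7, 0.5, -0.6, -1.0, 0.7])
[0.027, 0.753, -0.21, 0.107, -0.003, -0.001] | ([-0.23, 0.67, 1.55, 0.38, 1.2, -2.32], [0.6, -0.6, 0.5, -0.7, -1.0, 0.8])
[0.026, 0.726, -0.289, 0.107, -0.003, -0.001] | ([-0.17, 0.62, 1.58, 0.31, 1.12, -2.24], [0.7, -0.6, 0.4, -0.9, -0.9, 1.0])
[0.024, 0.691, -0.365, 0.107, -0.003, -0.001] | ([-0.11, 0.58, 1.61, 0.22, 1.06, -2.13], [0.8, -0.5, 0.4, -1.0, -0.8, 1.2])
[0.022, 0.649, -0.437, 0.107, -0.003, -0.001] | ([-0.04, 0.55, 1.64, 0.12, 1.0, -2.01], [0.8, -0.4, 0.3, -1.2, -0.7, 1.5])
[0.02, 0.598, -0.503, 0.107, -0.003, -0.001] | ([0.04, 0.52, 1.66, 0.0, 0.96, -1.87], [0.9, -0.3, 0.2, -1.4, -0.5, 1.7])
```

```bash
python3 -m handwheel '[[[3.4,0,1.4,-0.6,0.06,0,0],[4,0,1.2,-0.6,0.107,0,0],[6,0,0.78,-0.4,0.107,0,0],[7,0,0.7,-0.2,0.107,0,0],[7,0,0.6,-0.2,0.107,0,0],[7,0,0.6,-0.2,0.107,0,0],[7,0,0.6,0,0.107,0,0],[7,0,0.6,0,0.107,0,0]]]'
python3 - <<'E'
from kin import *
from station import ctrl
from h import *
s=ctrl.read_state();show()
path(s,np.array([.5425,.0814,.07]),down(199.4),3)
S=grab('scene','s24.png')
cv2.imwrite('pics/z24.png',cv2.convertScaleAbs(zoom(S,260,130,140,120,5),alpha=1.3,beta=15))
RNG['blue']=[((100,90,30),(130,255,255))]
for q in blobs(S,'blue',(290,170,390,270)):
    h=q[3];W=np.array([onz('scene',u,.024)[:2] for u in h]).astype(np.float32)
    print(np.round(q[:3],2),onz('scene',q[:2],.024).round(4),cv2.minAreaRect(W*1000))
    d=W-W.mean(0);a=np.degrees(np.arctan2(d[:,1],d[:,0]));r=np.linalg.norm(d,axis=1);i=np.argsort(a)
    aa=np.linspace(-180,180,361);rr=np.interp(aa,a[i],r[i],period=360);print('corner phase',(np.degrees(np.angle(np.sum(rr*np.exp(1j*6*np.radians(aa))))))/6)
E
```

```text
time: 22.32
eef_pos: [0.5479, 0.0694, 0.0921]
orientation: [-0.166, 0.984, 0.062, -0.022]
force: [0.2, -0.2, -1.1]
grip_width: 0.0699
22.32 [0.5479 0.0694 0.0921] yaw x -160.8 z [-0.064  0.115 -0.991] F [ 0.2 -0.2 -1.1] w 0.0699
rot [ 0.13  -0.023 -0.005] 0.13 dist 0.026
[0.021, 0.339, 0.787, 0.043, -0.008, -0.002] | ([-0.03, 0.55, 1.63, 0.09, 1.01, -1.98], [0.4, -0.0, 0.3, -0.5, -0.6, 0.6])
[0.026, 0.373, 0.772, 0.043, -0.008, -0.002] | ([0.01, 0.55, 1.65, 0.05, 0.96, -1.93], [0.4, 0.0, 0.3, -0.5, -0.6, 0.6])
[0.031, 0.406, 0.755, 0.043, -0.008, -0.002] | ([0.04, 0.55, 1.68, 0.0, 0.91, -1.87], [0.4, 0.0, 0.3, -0.6, -0.6, 0.7])
[343.72 241.11 351.25] [0.5433 0.0814 0.024 ] ((543.2474365234375, 81.411865234375), (54.255859375, 48.669273376464844), 20.249326705932617)
corner phase 18.768345887526447
```

View pics/z24.png

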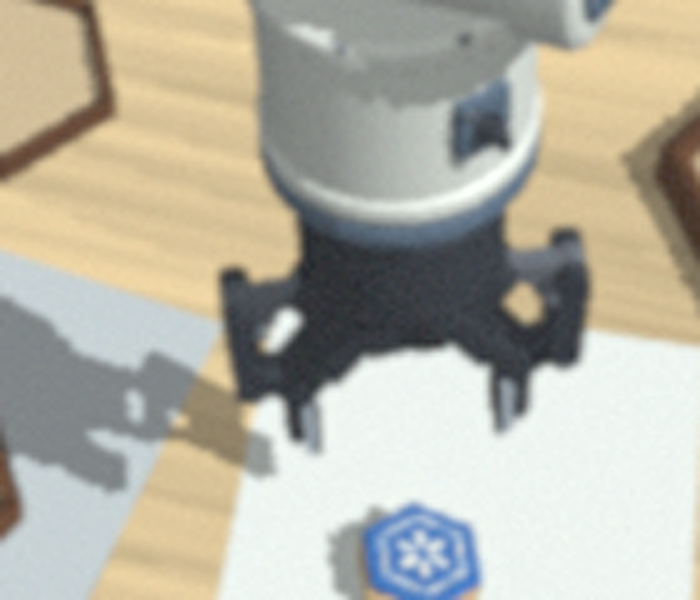

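Tile flats face 109° (corner phase 18.8°), which matches the tool y. Squaring up and going down for the edge grasp.

```bash
python3 -m handwheel '[[[7,0,0.34,1.0,0.043,-0.008,0],[7,0,0.37,1.2,0.043,-0.008,0],[7,0,0.4,1.3,0.043,-0.008,0],[7,0,0.1,1.3,0,0,0],[7,0,0,1.0,0,0,0],[7,0,0,0.6,0,0,0],[7,0,0,0.3,0,0,0],[7,0,0,0,0,0,0]]]'
python3 - <<'E'
from kin import *
from station import ctrl
from h import *
s=ctrl.read_state();show()
path(s,np.array([.5425,.0814,-.019]),down(199),3)
S=grab('scene','s25.png')
cv2.imwrite('pics/z25.png',cv2.convertScaleAbs(zoom(S,280,170,130,100,5),alpha=1.3,beta=15))
E
```

```text
time: 23.03
eef_pos: [0.5325, 0.0965, 0.0235]
orientation: [-0.176, 0.984, -0.004, 0.0]
force: [0.3, 0.6, 0.7]
grip_width: 0.0699
23.03 [0.5325 0.0965 0.0235] yaw x -159.7 z [ 0.002 -0.009 -1.   ] F [0.3 0.6 0.7] w 0.0699
rot [-0.009 -0.001  0.022] 0.02 dist 0.046
[-0.139, -0.577, 1.422, -0.003, -0.0, 0.007] | ([0.06, 0.64, 1.73, -0.01, 0.76, -1.85], [-0.1, 0.3, 0.0, 0.0, -0.3, -0.1])
[-0.143, -0.58, 1.42, -0.003, -0.0, 0.007] | ([0.05, 0.67, 1.73, -0.0, 0.74, -1.85], [-0.1, 0.3, 0.0, 0.0, -0.3, -0.1])
[-0.147, -0.583, 1.418, -0.003, -0.0, 0.007] | ([0.04, 0.7, 1.73, -0.0, 0.71, -1.86], [-0.1, 0.3, -0.0, 0.1, -0.3, -0.1])
```

View pics/z25.png

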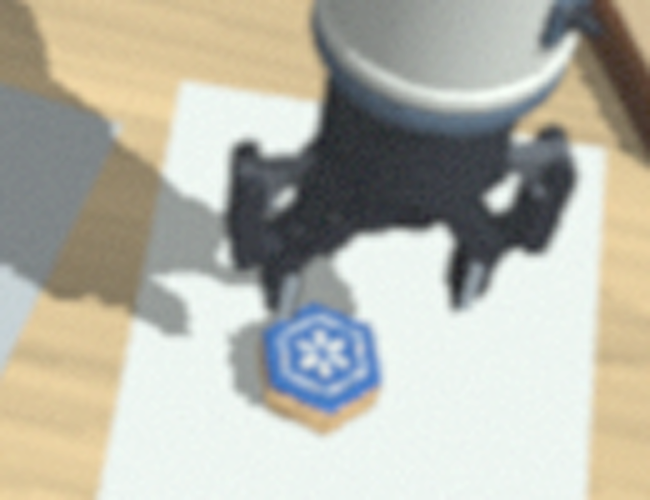

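```bash
python3 -m handwheel '[[[7,-0.14,-0.5,0,0,0,0.007],[7,-0.14,-0.5,0,0,0,0.007],[7,-0.14,-0.4,0.2,0,0,0.007],[7,0,-0.2,0.6,0,0,0],[7,0,0,0.8,0,0,0],[7,0,0,0.6,0,0,0],[7,0,0,0.3,0,0,0],[7,0,0,0,0,0,0]]]'
python3 - <<'E'
from kin import *
from station import ctrl
from h import *
s=ctrl.read_state();show()
path(s,np.array([.5425,.0814,-.019]),down(199),1)
S=grab('scene','s26.png')
cv2.imwrite('pics/z26.png',cv2.convertScaleAbs(zoom(S,280,170,130,100,5),alpha=1.3,beta=15))
E
```

```text
time: 23.75
eef_pos: [0.545, 0.0797, -0.002]
orientation: [-0.163, 0.987, -0.004, 0.002]
force: [0.1, 0.3, 0.2]
grip_width: 0.0699
23.75 [ 0.545   0.0797 -0.002 ] yaw x -161.2 z [ 0.005 -0.008 -1.   ] F [0.1 0.3 0.2] w 0.0699
rot [-0.01   0.002 -0.004] 0.01 dist 0.017
[0.188, 0.259, 1.692, -0.01, 0.002, -0.004] | ([0.04, 0.7, 1.73, -0.0, 0.71, -1.86], [-0.0, 0.3, 0.1, 0.1, -0.4, -0.2])
```

View pics/z26.png

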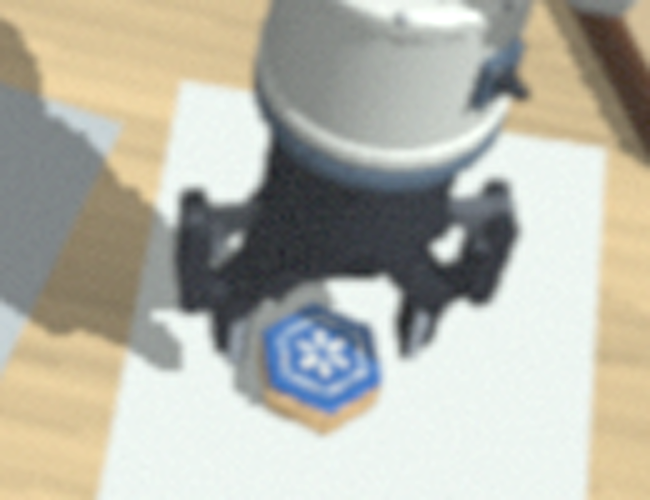

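```bash
python3 -m handwheel '[[[7,0.1,0.1,0.5,0,0,0],[7,0.05,0.1,0.5,0,0,0],[7,0,0,0.4,0,0,0],[7,0,0,0.2,0,0,0],[5,0,0,0,0,0,0],[3,0,0,0,0,0,0],[3,0,0,0,0,0,0],[3,0,0,0,0,0,0]]]'
python3 - <<'E'
from h import *
show()
S=grab('scene','s27.png')
cv2.imwrite('pics/z27.png',cv2.convertScaleAbs(zoom(S,300,190,90,80,7),alpha=1.3,beta=15))
E
```

```text
time: 24.47
eef_pos: [0.5427, 0.0818, -0.0189]
orientation: [-0.164, 0.987, -0.005, 0.002]
force: [0.5, -0.3, -1.1]
grip_width: 0.0482
24.47 [ 0.5427  0.0818 -0.0189] yaw x -161.2 z [ 0.006 -0.008 -1.   ] F [ 0.5 -0.3 -1.1] w 0.0482
```

View pics/z27.png

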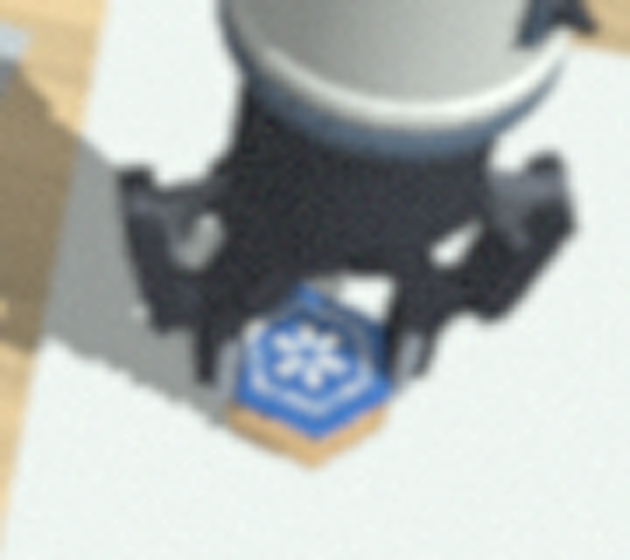

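Gripped by its edges at 48 mm opening. The tips at zoom (215,380) and (410,375) reach part-way down. Lifting and carrying it above place_b.

```bash
python3 -m handwheel '[[[3,0,0,-0.5,0,0,0],[3,0,0,-1.5,0,0,0],[3,0,0,-2,0,0,0],[3,0,0,-2,0,0,0],[3,0,0,-1.5,0,0,0],[3,0,0,-0.5,0,0,0],[3,0,0,0,0,0,0],[3,0,0,0,0,0,0]]]'
python3 - <<'E'
from kin import *
from station import ctrl
from h import *
s=ctrl.read_state();show()
path(s,np.array([.5387,-.1526,.06]),down(-148.2),10)
S=grab('scene','s28.png')
cv2.imwrite('pics/z28.png',cv2.convertScaleAbs(zoom(S,290,150,100,80,7),alpha=1.3,beta=15))
E
```

```text
time: 25.18
eef_pos: [0.5419, 0.0824, 0.0657]
orientation: [-0.164, 0.987, -0.004, 0.002]
force: [0.4, -0.1, -1.0]
grip_width: 0.0481
25.18 [0.5419 0.0824 0.0657] yaw x -161.2 z [ 0.005 -0.008 -1.   ] F [ 0.4 -0.1 -1. ] w 0.0481
rot [-0.01   0.001 -0.226] 0.23 dist 0.235
[0.788, -2.213, 0.076, -0.001, 0.0, -0.023] | ([0.0, 0.56, 1.69, -0.01, 0.89, -1.91], [-0.5, -0.0, 0.1, 0.0, -0.1, -0.8])
[0.838, -2.195, 0.074, -0.001, 0.0, -0.023] | ([-0.04, 0.55, 1.7, -0.01, 0.88, -1.98], [-0.5, -0.0, 0.1, 0.0, -0.1, -0.8])
[0.888, -2.175, 0.072, -0.001, 0.0, -0.023] | ([-0.08, 0.55, 1.7, -0.01, 0.88, -2.05], [-0.5, -0.0, 0.0, 0.0, -0.0, -0.8])
[0.937, -2.155, 0.07, -0.001, 0.0, -0.023] | ([-0.13, 0.55, 1.7, -0.01, 0.88, -2.12], [-0.5, 0.0, 0.0, 0.0, -0.0, -0.8])
[0.985, -2.133, 0.068, -0.001, 0.0, -0.023] | ([-0.17, 0.56, 1.7, -0.0, 0.88, -2.18], [-0.5, 0.0, -0.0, 0.0, 0.0, -0.8])
[1.033, -2.11, 0.066, -0.001, 0.0, -0.023] | ([-0.22, 0.56, 1.7, -0.0, 0.88, -2.25], [-0.5, 0.0, -0.1, 0.0, 0.0, -0.8])
[1.081, -2.086, 0.065, -0.001, 0.0, -0.023] | ([-0.26, 0.56, 1.69, -0.0, 0.88, -2.32], [-0.5, 0.0, -0.1, 0.0, 0.0, -0.8])
[1.128, -2.062, 0.063, -0.001, 0.0, -0.023] | ([-0.3, 0.57, 1.68, -0.0, 0.89, -2.38], [-0.5, 0.1, -0.1, 0.0, 0.1, -0.8])
[1.174, -2.036, 0.061, -0.001, 0.0, -0.023] | ([-0.34, 0.57, 1.67, -0.0, 0.9, -2.45], [-0.5, 0.1, -0.1, 0.0, 0.1, -0.8])
[1.22, -2.008, 0.059, -0.001, 0.0, -0.023] | ([-0.38, 0.58, 1.66, -0.0, 0.9, -2.51], [-0.5, 0.1, -0.2, 0.0, 0.1, -0.8])
```

View pics/z28.png

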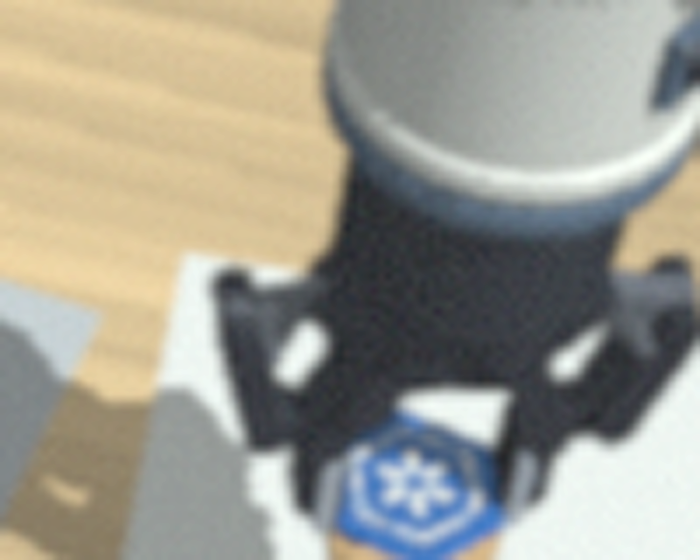

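Held level. Carrying over.

```bash
python3 -m handwheel '[[[3,0.8,-2.2,0,0,0,-0.023],[3,0.84,-2.2,0,0,0,-0.023],[3,0.89,-2.18,0,0,0,-0.023],[3,0.94,-2.16,0,0,0,-0.023],[3,0.98,-2.13,0,0,0,-0.023],[3,1.03,-2.1,0,0,0,-0.023],[3,1.08,-2.1,0,0,0,-0.023],[3,1.1,-2.0,0,0,0,-0.023]]]'
python3 - <<'E'
from kin import *
from station import ctrl
from h import *
s=ctrl.read_state();show()
path(s,np.array([.5387,-.1526,.035]),down(-148.2),4)
E
```

```text
time: 25.9
eef_pos: [0.5357, -0.1079, 0.0587]
orientation: [-0.26, 0.966, -0.002, -0.004]
force: [0.1, 0.7, 0.0]
grip_width: 0.0482
25.9 [ 0.5357 -0.1079  0.0587] yaw x -149.8 z [-0.006 -0.005 -1.   ] F [0.1 0.7 0. ] w 0.0482
rot [-0.001 -0.008 -0.029] 0.03 dist 0.051
[0.491, -1.004, 0.598, -0.0, -0.002, -0.007] | ([-0.32, 0.58, 1.68, -0.01, 0.88, -2.42], [-0.2, 0.1, -0.0, 0.0, -0.1, -0.3])
[0.5, -1.0, 0.596, -0.0, -0.002, -0.007] | ([-0.34, 0.59, 1.68, -0.0, 0.87, -2.45], [-0.2, 0.1, -0.0, 0.0, -0.1, -0.3])
[0.508, -0.997, 0.595, -0.0, -0.002, -0.007] | ([-0.36, 0.61, 1.68, -0.0, 0.86, -2.48], [-0.2, 0.1, -0.0, 0.0, -0.1, -0.3])
[0.516, -0.994, 0.593, -0.0, -0.002, -0.007] | ([-0.38, 0.62, 1.67, -0.0, 0.85, -2.51], [-0.2, 0.1, -0.1, 0.0, -0.1, -0.3])
```

```bash
python3 -m handwheel '[[[3,0.5,-1.0,0,0,0,-0.007],[3,0.4,-0.8,0.3,0,0,-0.007],[3,0.3,-0.6,0.4,0,0,-0.007],[3,0.2,-0.4,0.4,0,0,0],[3,0.1,-0.2,0.2,0,0,0],[3,0,0,0.1,0,0,0],[3,0,0,0,0,0,0],[3,0,0,0,0,0,0]]]'
python3 - <<'E'
from kin import *
from station import ctrl
from h import *
s=ctrl.read_state();show()
path(s,np.array([.5387,-.1526,.020]),down(-148.2),1)
S=grab('scene','s29.png')
cv2.imwrite('pics/z29.png',cv2.convertScaleAbs(zoom(S,170,140,110,110,6),alpha=1.3,beta=15))
q=max(blobs(S,'blue',(190,150,280,270),100),key=lambda q:q[2])
z=.0189+.024+s['eef_pos'][2];print(q[:3],'blue top at',z,onz('scene',q[:2],z)-s['eef_pos'])
E
```

```text
time: 26.57
eef_pos: [0.5348, -0.1459, 0.0377]
orientation: [-0.27, 0.963, 0.001, -0.007]
force: [0.3, 0.4, -0.2]
grip_width: 0.0481
26.57 [ 0.5348 -0.1459  0.0377] yaw x -148.7 z [-0.014 -0.003 -1.   ] F [ 0.3  0.4 -0.2] w 0.0481
rot [ 0.005 -0.014 -0.009] 0.02 dist 0.019
[-0.008, -0.783, 1.771, 0.005, -0.014, -0.009] | ([-0.38, 0.64, 1.68, -0.0, 0.82, -2.51], [-0.2, 0.3, 0.1, 0.1, -0.6, -0.4])
(246.0624424038968, 200.96766390205372, 316.5) blue top at 0.08064989894311275 [ 0.0027365  -0.00037671  0.0429    ]
```

View pics/z29.png

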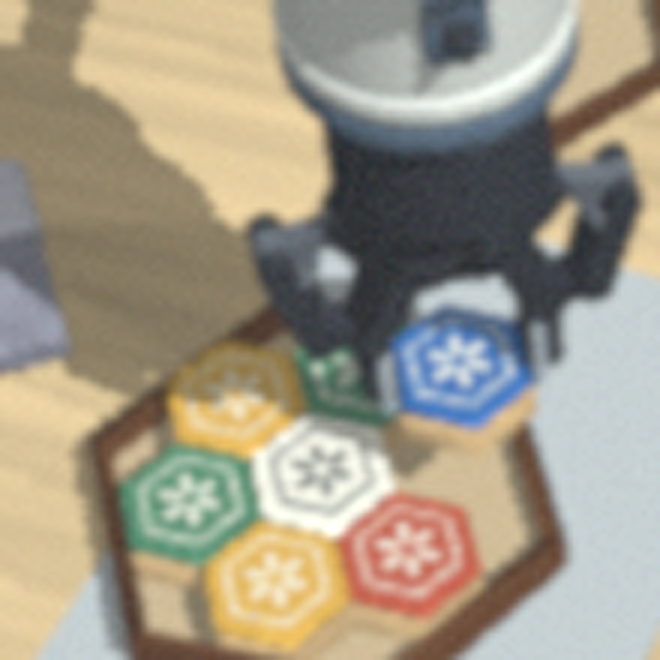

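Blue hovers over place_b, about 7 mm short along the tool y. Correcting, then down to just above the neighbours.

```bash
python3 -m handwheel '[[[3,0,-0.2,0.2,0.003,-0.007,-0.005],[3,0,-0.2,0.3,0.002,-0.007,-0.004],[3,0.05,-0.15,0.4,0,0,0],[3,0.05,-0.1,0.4,0,0,0],[3,0,0,0.3,0,0,0],[3,0,0,0.2,0,0,0],[3,0,0,0,0,0,0],[3,0,0,0,0,0,0]]]'
python3 - <<'E'
from kin import *
from station import ctrl
from h import *
s=ctrl.read_state();show()
path(s,np.array([.5377,-.1522,.012]),down(-148.2),1)
S=grab('scene','s30.png')
cv2.imwrite('pics/z30.png',cv2.convertScaleAbs(zoom(S,185,150,90,100,6),alpha=1.3,beta=15))
z=.0189+.024+s['eef_pos'][2]
for q in blobs(S,'blue',(190,150,280,270),100):print(q[:3],'blue top at',z,onz('scene',q[:2],z),onz('scene',q[:2],z)-s['eef_pos'])
E
```

```text
time: 27.28
eef_pos: [0.5379, -0.1515, 0.0182]
orientation: [-0.275, 0.961, -0.0, 0.001]
force: [0.4, -0.2, 0.9]
grip_width: 0.0483
27.28 [ 0.5379 -0.1515  0.0182] yaw x -148.1 z [ 0.002  0.    -1.   ] F [ 0.4 -0.2  0.9] w 0.0483
rot [-0.001  0.002  0.002] 0.0 dist 0.006
[0.054, -0.049, 0.622, -0.001, 0.002, 0.002] | ([-0.38, 0.65, 1.69, -0.0, 0.8, -2.51], [-0.0, 0.1, 0.0, -0.0, -0.1, 0.0])
(243.9113369382808, 205.66419603455776, 335.1875) blue top at 0.06112063857499268 [ 0.53790758 -0.15237744  0.06112064] [ 2.15416926e-05 -8.73537270e-04  4.29000000e-02]
```

View pics/z30.png

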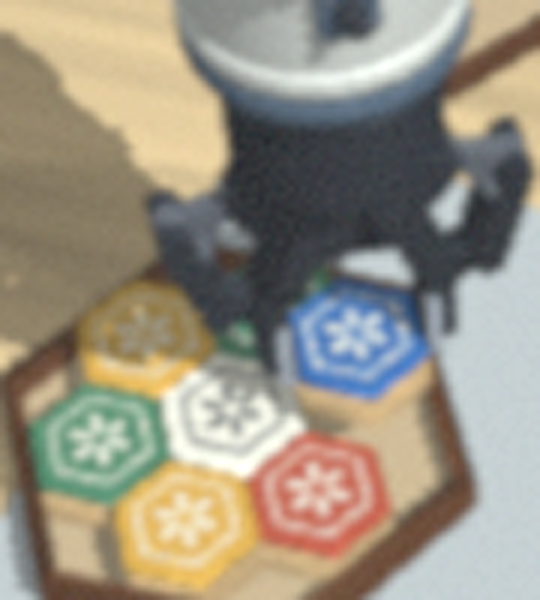

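Blue at (0.5379,-0.1524) against place_b at (0.5385,-0.152) in the same view. Lowering it in.

```bash
python3 -m handwheel '[[[3,0,0,0.3,0,0,0],[3,0,0,0.3,0,0,0],[3,0,0,0.2,0,0,0],[3,0,0,0.2,0,0,0],[3,0,0,0.2,0,0,0],[3,0,0,0.2,0,0,0],[3,0,0,0,0,0,0],[3,0,0,0,0,0,0]]]'
python3 - <<'E'
from kin import *
from station import ctrl
from h import *
s=ctrl.read_state();show()
S=grab('scene','s31.png')
cv2.imwrite('pics/z31.png',cv2.convertScaleAbs(zoom(S,185,150,90,100,6),alpha=1.3,beta=15))
z=.0189+.024+s['eef_pos'][2]
for q in blobs(S,'blue',(190,150,280,270),100):print('blue top at',z,onz('scene',q[:2],z),onz('scene',q[:2],z)-s['eef_pos'])
E
```

```text
time: 28.0
eef_pos: [0.5381, -0.1514, 0.0029]
orientation: [-0.275, 0.961, -0.0, 0.001]
force: [0.3, 0.5, -0.4]
grip_width: 0.0483
28.0 [ 0.5381 -0.1514  0.0029] yaw x -148.0 z [ 0.003  0.    -1.   ] F [ 0.3  0.5 -0.4] w 0.0483
blue top at 0.045795025225050405 [ 0.53801299 -0.1521999   0.04579503] [-0.00010636 -0.00083122  0.0429    ]
```

View pics/z31.png

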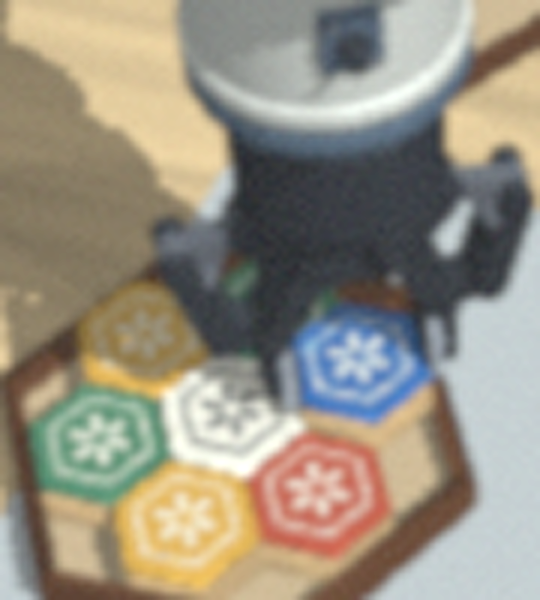

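Its bottom is already 8 mm below the neighbours' tops without resistance. Continuing gently until the fingertips near the middle tile.

```bash
python3 -m handwheel '[[[3,0,0,0.15,0,0,0],[3,0,0,0.15,0,0,0],[3,0,0,0.1,0,0,0],[3,0,0,0.1,0,0,0],[3,0,0,0.1,0,0,0],[3,0,0,0,0,0,0],[3,0,0,0,0,0,0],[3,0,0,0,0,0,0]]]'
python3 - <<'E'
from kin import *
from station import ctrl
from h import *
s=ctrl.read_state();show()
S=grab('scene','s32.png')
cv2.imwrite('pics/z32.png',cv2.convertScaleAbs(zoom(S,185,150,90,100,6),alpha=1.3,beta=15))
z=.0189+.024+s['eef_pos'][2]
for q in blobs(S,'blue',(190,150,280,270),100):print('blue top at',z,onz('scene',q[:2],z),onz('scene',q[:2],z)-s['eef_pos'])
for q in blobs(S,'red',(174,175,274,275),150):print(onz('scene',q[:2],.03))
E
```

```text
time: 28.72
eef_pos: [0.5385, -0.1515, -0.0026]
orientation: [-0.275, 0.961, -0.001, 0.002]
force: [0.1, 0.5, -0.1]
grip_width: 0.0481
28.72 [ 0.5385 -0.1515 -0.0026] yaw x -148.0 z [ 0.004 -0.    -1.   ] F [ 0.1  0.5 -0.1] w 0.0481
blue top at 0.04026966089786974 [ 0.53537332 -0.15312778  0.04026966] [-0.00308453 -0.00163508  0.0429    ]
blue top at 0.04026966089786974 [ 0.53844395 -0.15224771  0.04026966] [-1.39030680e-05 -7.55007768e-04  4.29000000e-02]
[ 0.5903155  -0.15063424  0.03      ]
```

View pics/z32.png

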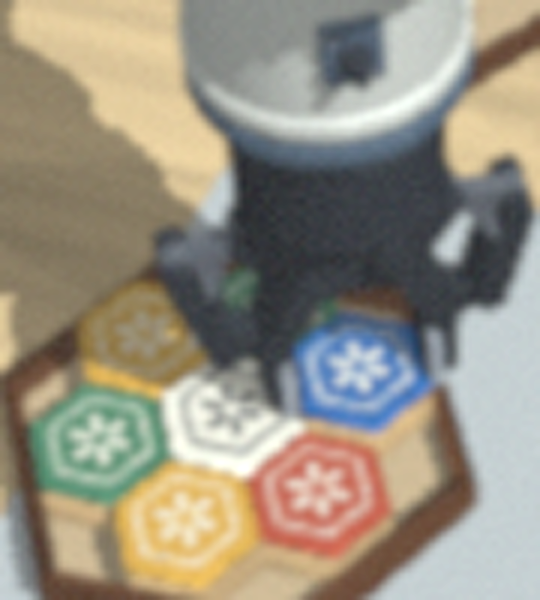

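```bash
python3 -m handwheel '[[[3,0,0,0.1,0,0,0],[3,0,0,0.1,0,0,0],[3,0,0,0.1,0,0,0],[3,0,0,0.1,0,0,0],[3,0,0,0,0,0,0],[3,0,0,0,0,0,0],[3,0,0,0,0,0,0],[3,0,0,0,0,0,0]]]'
```

```text
time: 29.43
eef_pos: [0.5387, -0.1515, -0.0025]
orientation: [-0.275, 0.961, -0.002, 0.003]
force: [0.1, -0.1, 0.4]
grip_width: 0.0482
```

Stalled at the expected finger-on-tile height, so I release here and lift straight up.

```bash
python3 -m handwheel '[[[5.6,0,0,-0.1,0,0,0],[5.8,0,0,0,0,0,0],[6,0,0,0,0,0,0],[6.5,0,0,-0.3,0,0,0],[6.5,0,0,-1,0,0,0],[6.5,0,0,-2,0,0,0],[6.5,0,0,-3,0,0,0],[6.5,0,0,0,0,0,0]]]'
python3 - <<'E'
from h import *
show()
S=grab('scene','s33.png')
cv2.imwrite('pics/z33.png',cv2.convertScaleAbs(zoom(S,175,150,100,110,6),alpha=1.3,beta=15))
for c in('blue','red','ochre'):
  for q in blobs(S,c,(174,175,274,275),150):print(c,onz('scene',q[:2],.03).round(4),q[2])
E
```

```text
time: 30.1
eef_pos: [0.5374, -0.1512, 0.0642]
orientation: [-0.275, 0.961, -0.001, 0.001]
force: [1.8, -0.2, 0.7]
grip_width: 0.0647
30.1 [ 0.5374 -0.1512  0.0642] yaw x -148.0 z [ 0.003 -0.    -1.   ] F [ 1.8 -0.2  0.7] w 0.0647
blue [ 0.5384 -0.1519  0.03  ] 312.71875
red [ 0.5905 -0.1506  0.03  ] 332.84375
ochre [ 0.6177 -0.1935  0.03  ] 407.59375
ochre [ 0.5404 -0.2401  0.03  ] 331.4375
```

View pics/z33.png

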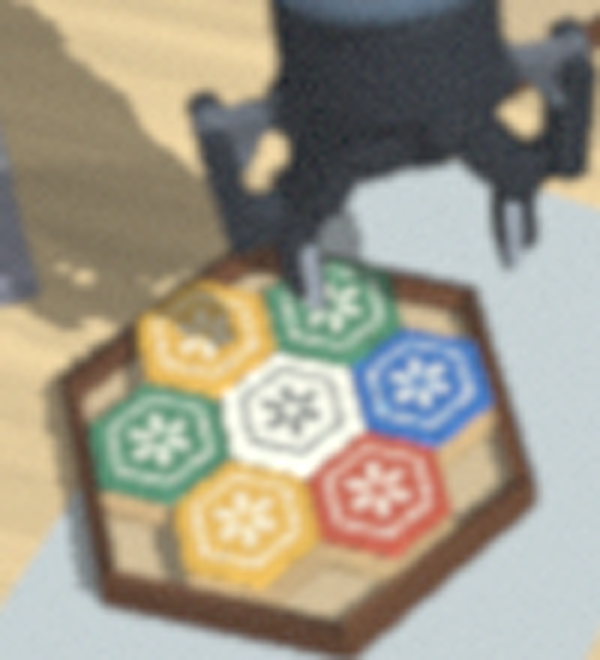

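Blue has dropped in and looks flush. I'll move the arm aside and check from both views.

```bash
python3 -m handwheel '[[[6.5,0,0,-2,0,0,0],[6.5,-0.5,1.5,-2,0,0,0],[6.5,-1,3,-1,0,0,0],[6.5,-1.5,3.5,0,0,0,0],[6.5,-1.5,3.5,0,0,0,0],[6.5,-1.5,3.5,0,0,0,0],[6.5,-1,3,0,0,0,0],[6.5,0,1.5,0,0,0,0]]]'
python3 - <<'E'
from h import *
show()
S=grab('scene','s34.png');T=grab('top','t34.png')
cv2.imwrite('pics/z34.png',cv2.convertScaleAbs(cv2.hconcat([zoom(T,293,152,100,100,4),zoom(S,174,175,100,100,4)]),alpha=1.2,beta=10))
RNG['green']=[((55,60,30),(95,255,255))]
for c in('blue','red','ochre','green'):
    b=blobs(S,c,(174,175,274,275),150);t=blobs(T,c,(293,152,393,252),150)
    for q in b:
        for r in t:
            X=tri(q[:2],r[:2]);e=np.linalg.norm(proj('top',X)-r[:2])
            if e<2:print(c,np.round(X,4),round(e,2),'top',np.round(onz('top',r[:2],.03)[:2],4),'scene',np.round(onz('scene',q[:2],.03)[:2],4))
E
```

```text
time: 30.82
eef_pos: [0.4924, 0.0556, 0.1151]
orientation: [-0.272, 0.962, -0.001, 0.003]
force: [0.0, 0.1, 0.4]
grip_width: 0.0651
30.82 [0.4924 0.0556 0.1151] yaw x -148.5 z [ 0.005 -0.    -1.   ] F [0.  0.1 0.4] w 0.0651
blue [ 0.5388 -0.152   0.0305] 0.19 top [ 0.539  -0.1525] scene [ 0.5384 -0.1519]
red [ 0.5902 -0.1508  0.0296] 0.02 top [ 0.5901 -0.1507] scene [ 0.5904 -0.1506]
ochre [ 0.6165 -0.1945  0.0281] 0.03 top [ 0.6162 -0.1942] scene [ 0.6176 -0.1938]
ochre [ 0.5407 -0.2398  0.0311] 0.22 top [ 0.5407 -0.2396] scene [ 0.5399 -0.2406]
green [ 0.5918 -0.2388  0.03  ] 0.26 top [ 0.5917 -0.2382] scene [ 0.5919 -0.2392]
green [ 0.5141 -0.1963  0.0306] 0.0 top [ 0.5142 -0.1964] scene [ 0.5137 -0.1965]
```

View pics/z34.png

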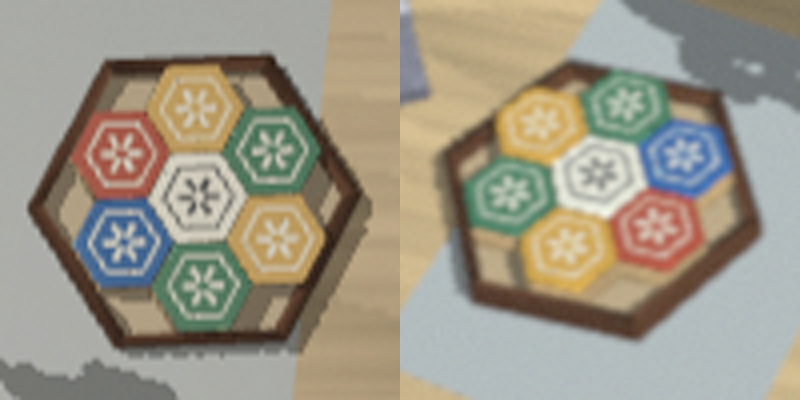

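All seven agree in both views: blue top at z = 0.0305, its neighbours at 0.028–0.031. Time allows a light press on blue with closed fingers to confirm it is fully down.

```bash
python3 -m handwheel '[[[0,0.9,-2.6,0,0,0,0],[0,1.1,-3.3,0,0,0,0],[0,1.1,-3.3,0,0,0,0],[0,1.1,-3.2,0.5,0,0,0],[0,0.9,-2.6,1,0,0,0],[0,0.5,-1.5,1.2,0,0,0],[0,0.2,-0.6,1.2,0,0,0],[0,0,0,0.6,0,0,0]]]'
python3 - <<'E'
from kin import *
from station import ctrl
from h import show,down
s=ctrl.read_state();show()
path(s,np.array([.5388,-.152,.012]),down(-148.2),1)
E
```

```text
time: 31.58
eef_pos: [0.5345, -0.1316, 0.069]
orientation: [-0.274, 0.962, -0.002, 0.003]
force: [-0.7, 0.5, 0.1]
grip_width: 0.0
31.58 [ 0.5345 -0.1316  0.069 ] yaw x -148.2 z [ 0.007 -0.003 -1.   ] F [-0.7  0.5  0.1] w 0.0
rot [-0.006  0.005  0.   ] 0.01 dist 0.061
[0.736, -1.923, 5.712, -0.006, 0.005, 0.0] | ([-0.38, 0.65, 1.69, -0.0, 0.8, -2.51], [-0.4, 1.2, 0.1, -0.0, -1.2, -0.4])
```

```bash
python3 -m handwheel '[[[0,0.2,-0.6,0.6,0,0,0],[0,0.2,-0.5,1,0,0,0],[0,0.2,-0.4,1,0,0,0],[0,0.1,-0.2,1,0,0,0],[0,0,0,0.8,0,0,0],[0,0,0,0.4,0,0,0],[0,0,0,0.1,0,0,0],[0,0,0,0,0,0,0]]]'
python3 - <<'E'
from kin import *
from station import ctrl
from h import show,down
s=ctrl.read_state();show()
path(s,np.array([.5388,-.152,.003]),down(-148.2),1)
E
```

```text
time: 32.25
eef_pos: [0.5359, -0.1473, 0.0132]
orientation: [-0.275, 0.961, -0.001, 0.001]
force: [-0.2, 0.2, 0.0]
grip_width: -0.0
32.25 [ 0.5359 -0.1473  0.0132] yaw x -148.0 z [ 0.003 -0.    -1.   ] F [-0.2  0.2  0. ] w -0.0
rot [-0.002  0.002  0.003] 0.0 dist 0.012
[0.01, -0.55, 1.023, -0.002, 0.002, 0.003] | ([-0.38, 0.67, 1.69, 0.0, 0.78, -2.51], [-0.1, 0.3, -0.1, -0.0, -0.1, -0.0])
```

```bash
python3 -m handwheel '[[[0,0,-0.2,0.3,0,0,0],[0,0,-0.2,0.3,0,0,0],[0,0,-0.1,0.2,0,0,0],[0,0,0,0.15,0,0,0],[0,0,0,0.1,0,0,0],[0,0,0,0.1,0,0,0],[0,0,0,0.1,0,0,0],[0,0,0,0.1,0,0,0]]]'
python3 - <<'E'
from h import show
show()
E
```

```text
time: 32.92
eef_pos: [0.5401, -0.1518, 0.0]
orientation: [-0.276, 0.961, -0.001, 0.003]
force: [0.4, -0.3, -1.1]
grip_width: 0.0002
32.92 [ 0.5401 -0.1518  0.    ] yaw x -148.0 z [ 0.006 -0.001 -1.   ] F [ 0.4 -0.3 -1.1] w 0.0002
```

```bash
python3 -m handwheel '[[[0,0,0,0.1,0,0,0],[0,0,0,0.1,0,0,0],[0,0,0,0.1,0,0,0],[0,0,0,0,0,0,0],[0,0,0,-0.3,0,0,0],[0,0,0,-1,0,0,0],[0,0,0,-2,0,0,0],[0,0,0,-2,0,0,0]]]'; python3 -m handwheel '[[[0,0,0,-2,0,0,0],[0,-0.5,1.5,-2,0,0,0],[0,-1,3,-1,0,0,0],[0,-1.5,3.5,0,0,0,0],[0,-1.5,3.5,0,0,0,0],[0,-1.5,3.5,0,0,0,0],[0,-1,3,0,0,0,0],[0,0,1,0,0,0,0]]]'
python3 - <<'E'
from h import *
show()
S=grab('scene','s35.png');T=grab('top','t35.png')
cv2.imwrite('pics/z35.png',cv2.convertScaleAbs(cv2.hconcat([zoom(T,293,152,100,100,4),zoom(S,174,175,100,100,4)]),alpha=1.2,beta=10))
RNG['green']=[((55,60,30),(95,255,255))]
for c in('blue','red','ochre','green'):
    b=blobs(S,c,(174,175,274,275),150);t=blobs(T,c,(293,152,393,252),150)
    for q in b:
        for r in t:
            X=tri(q[:2],r[:2]);e=np.linalg.norm(proj('top',X)-r[:2])
            if e<2:print(c,np.round(X,4),round(e,2))
E
```

```text
time: 33.58
eef_pos: [0.5375, -0.1509, 0.053]
orientation: [-0.276, 0.961, -0.0, 0.001]
force: [0.2, -0.7, 0.9]
grip_width: 0.0002
time: 34.25
eef_pos: [0.4991, 0.0508, 0.1152]
orientation: [-0.273, 0.962, -0.004, 0.007]
force: [-0.6, -0.7, 0.2]
grip_width: -0.0001
34.25 [0.4991 0.0508 0.1152] yaw x -148.4 z [ 0.016 -0.003 -1.   ] F [-0.6 -0.7  0.2] w -0.0001
blue [ 0.5388 -0.152   0.0305] 0.2
red [ 0.5901 -0.1509  0.0292] 0.01
ochre [ 0.6165 -0.1943  0.0281] 0.09
ochre [ 0.5407 -0.2399  0.0311] 0.24
green [ 0.5918 -0.2388  0.03  ] 0.24
green [ 0.5141 -0.1963  0.0305] 0.0
```

View pics/z35.png

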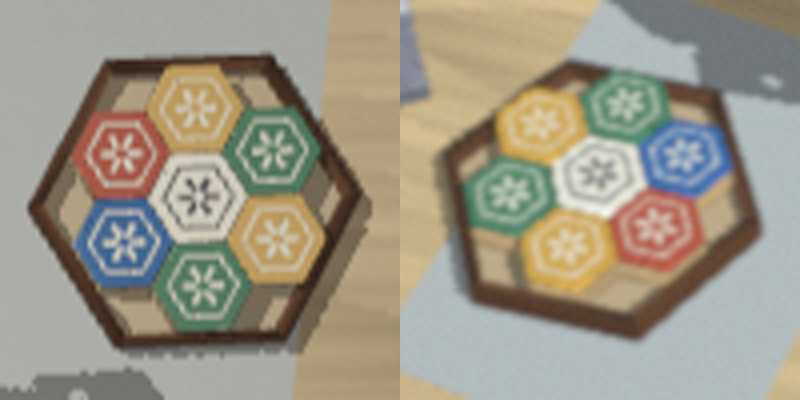

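View pics/t35.png

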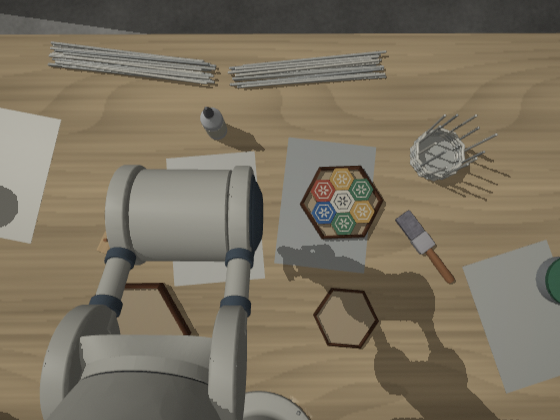

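Nothing moved under the press. All seven tiles are flush, and the glue, brush and basket are where they were. One still call to settle the arm, then I hand in.

```bash
python3 -m handwheel '[[[0,0,0,0,0,0,0],[0,0,0,0,0,0,0],[0,0,0,0,0,0,0],[0,0,0,0,0,0,0],[0,0,0,0,0,0,0],[0,0,0,0,0,0,0],[0,0,0,0,0,0,0],[0,0,0,0,0,0,0]]]' && python3 -c "
from station import ctrl
print(ctrl.close_job())"
```

```text
time: 35.02
eef_pos: [0.5014, 0.0437, 0.1159]
orientation: [-0.27, 0.963, -0.004, 0.007]
force: [0.7, -0.0, -1.2]
grip_width: 0.0001
the job is handed in; nothing more can be done
None
```

The pot stand is finished and handed in at about 35 s, with all seven tiles lying flat in the tray; the hand-in gave no verdict. I pushed the red tile along the wall to place_a. The blue tile came out of the rack by its faces and went down decorated face up on the table, where I let go. I then took it again by its edges, lowered it into place_b, released it about 10 mm above the floor, and pressed it lightly with closed fingers.

**Last checks, from both cameras:**
- **Red:** about 1.3 mm from place_a.
- **Blue:** within about 1 mm of place_b, its top at 30.5 mm. The press did not move it.
- **Other ring tiles:** they moved 1–1.5 mm at most, with tops at 28–31 mm. I judged the middle tile only by eye; it looked unchanged.
- **Glue, brush and basket:** by eye, they are where they were in the first top view.
- **Wet tile:** the arm hid it in the last top picture. It looked unmoved in the pictures taken after the blue tile was lifted out.

**What disagreed:**
- **Tool height:** the closed fingertips were really about 30 mm behind the reported TCP. My first push passed over the red tile, so I found the true tip height by touching the table and corrected for it.
- **Force reading:** it showed almost nothing even in contact, so I judged contact by where the motion stopped.
- **Gripper opening:** it read 1–2 mm under the true tile sizes.

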